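Level the curing stand, unnest the printed pots onto it and cure them

TASK

Get this batch of printed pots curing: lift the amber hood off the curing unit and park it on the grey mat, then turn the rocking white stand round on its turntable (do not pick it up off the turntable) until all four feet are down and it sits steady and central. Take the pots one by one out of the drip tray, lifting the top one off the nested pile each time, and stand them all upright on the stand, none touching another, then put the hood back squarely on its gasket and press the green start button. Leave the other things on the bench where they are.

Things in the scene. Friction and masses are not known exactly. Their poses are not given: they have to be found in the camera images.
- unit: UV curing unit, fixed to the bench: white base 330 x 244 mm, flat deck 30 mm above the bench. Origin on the turntable's axis at bench level; x points away from the black console strip (at x -121 to -205 mm). A dark gasket line 212 mm square, centred on the axis, sides along the unit's x and y, shows where the hood stands on the deck.
- turntable: dark drive turntable, held fast by its gear motor: disc 188 mm across, 5 mm thick, with a bright straight drive tongue on top, 172 mm long along the turntable's x, 62 mm wide, standing 8 mm above the disc. Origin on the axis at the disc's underside, level with the deck. The stand's feet belong on the disc, two on either side of the tongue.
- stand_hub (a point): centre of the blue grip bar in the middle of the footed stand (loose, 0.3 kg), half-way up the bar, on the stand's axis, 51 mm above the soles. Bar 36 mm long along x, 14 mm wide along y, 30 mm high, on a white round platform 164 mm across whose top is 36 mm above the soles. Steady, this point is 56 mm above the turntable's origin; rocking on the tongue, about 64 mm.
- foot0 (a point): sole of one of the stand's four black feet (16 mm across), at (+45, +45) mm in the stand's x, y, 51 mm below the grip bar's centre. At the start two opposite feet are up on the tongue and the stand rocks; it sits steady when its x axis is parallel or square to the tongue within about 6 degrees, with its axis on the turntable's.
- foot1 (a point): sole of the foot at (-45, +45) mm.
- foot2 (a point): sole of the foot at (-45, -45) mm.
- foot3 (a point): sole of the foot at (+45, -45) mm.
- hood_grip (a point): centre of the black grip bar on the hood's roof (loose, 0.42 kg), half-way up the bar, 137 mm above the hood's lower rim. Hood: see-through amber box open below, 206 x 206 mm outside, walls 3 mm, 122 mm high, 119 mm inside; bar 60 mm long along the hood's x, 16 mm wide along y, 30 mm high. At the start it stands on the unit's deck.
- mat: grey silicone mat on the bench for parking the hood, fixed, 230 x 230 x 3 mm; origin at the centre of its underside. It lies left or right of the unit.
- drip_tray: shallow steel drip tray, fixed, 150 x 210 mm, rim 10 mm high, floor 4 mm thick; origin at the centre of its underside. The pots stand in it. It lies on the other side of the unit from the mat.
- start (a joint): travel of the round green start button (30 mm across) on the console: 0 up, 0.006 m fully down; springs back; about 5 N. It counts as pressed beyond 0.0045 m.
- start_top (a point): centre of the top face of the start button; 52 mm above the bench when up, 178 mm in front (-x) of the turntable axis and 60 mm to the unit's +y; it is pressed straight down.
- pot0_c (a point): centre of a printed square pot, half-way up (loose, 45 g). All pots are alike: grey-green, 60 mm high, open above; the top 24 mm is an upright collar 54 x 54 mm outside (sides along the pot's x and y), walls 2.5 mm; below it the pot steps in and tapers from 46 to 33 mm square.
- pot1_c (a point): centre of a printed square pot, half-way up (loose, 45 g). Like pot0. pot0, pot1 and (if there) pot2 are nested upright in a pile, each 24 mm above the one below, so that only the upper ones' collars show.
- pot2_c (a point): centre of a printed square pot, half-way up (loose, 45 g). Like pot0. May be absent (None).
- pot3_c (a point): centre of a printed square pot, half-way up (loose, 45 g). Like pot0. Stands singly beside the pile; may be absent (None).
- bottle: alcohol bottle, loose, 66 mm across, 170 mm tall, on the bench; origin at its underside. To be left alone.
- jar: jar, loose, 72 mm across, 80 mm tall, on the bench; origin at its underside. To be left alone.
- tape: roll of tape, loose, 90 mm across, 24 mm tall, on the bench; origin at its underside. To be left alone.
- scraper: scraper, loose, 180 mm long, orange handle, on the bench; origin at its underside. To be left alone.
- tin: small tin, loose, 60 mm across, 60 mm tall, on the bench; origin at its underside. To be left alone.
Things that resemble listed ones, but are neither listed nor needed, are in the scene too. Leave any blue look-alike of the part that bears pot1_c alone.

How it is judged:
On the way, in this order (a step that is already met when the one before it is completed fails the run):
1. the hood is parked on the mat and let go (horizontal distance between hood_grip and mat below 0.06 m and height (world z) of hood_grip below 0.146 m and angle between hood_grip's own z axis and vertical below 0.06 rad and contact force between the fingers and hood below 0.05 N), for 0.2 s.
2. the stand has been turned until it sits steady and central on the turntable, all four feet down, and is let go (z of stand_hub in the frame of turntable between 0.051 and 0.059 m and angle between stand_hub's own z axis and vertical below 0.03 rad and horizontal distance between stand_hub and turntable below 0.012 m and contact force between the fingers and stand below 0.05 N), for 0.4 s.
3. all the pots stand upright on the stand, none touching another, and are let go (z of stand_hub in the frame of turntable between 0.051 and 0.059 m and angle between stand_hub's own z axis and vertical below 0.03 rad and horizontal distance between stand_hub and turntable below 0.012 m and z of pot0_c in the frame of stand_hub between 0.01 and 0.02 m and angle between each of pot0_c, pot1_c, pot2_c, pot3_c's own z axis and vertical below 0.1 rad and horizontal distance between each of pot0_c, pot1_c, pot2_c, pot3_c and stand_hub below 0.072 m and z of pot1_c in the frame of stand_hub between 0.01 and 0.02 m and z of pot2_c in the frame of stand_hub between 0.01 and 0.02 m and z of pot3_c in the frame of stand_hub between 0.01 and 0.02 m and contact force between each of pot0, the fingers and pot1 below 0.05 N and contact force between each of pot0, pot1, the fingers and pot2 below 0.05 N and contact force between each of pot0, pot1, pot2, the fingers and pot3 below 0.05 N and contact force between the fingers and pot0 below 0.05 N), for 0.3 s.
4. the hood is back squarely on its gasket and let go (horizontal distance between hood_grip and unit below 0.01 m and z of hood_grip in the frame of unit between 0.163 and 0.171 m and angle between hood_grip's own z axis and vertical below 0.03 rad and (angle between the x axis of hood_grip and the x axis of unit, either way round below 0.09 rad or angle between the x axis of hood_grip and the y axis of unit, either way round below 0.09 rad) and contact force between the fingers and hood below 0.05 N), for 0.3 s.
5. the start button is pressed down (value of joint start above 0.0045 m), for 0.05 s.
At the end, for the whole second after the job is handed in: Stand level on all four feet, within 12 mm of the turntable axis; all pots upright on it (within 72 mm of its axis), none nested or touching; hood on the deck within 10 mm and 0.09 rad of its gasket; start button pressed and up again; everything at rest (z of stand_hub in the frame of turntable between 0.051 and 0.059 m and angle between each of stand_hub, hood_grip's own z axis and vertical below 0.03 rad and horizontal distance between stand_hub and turntable below 0.012 m and z of pot0_c in the frame of stand_hub between 0.01 and 0.02 m and angle between each of pot0_c, pot1_c, pot2_c, pot3_c's own z axis and vertical below 0.1 rad and horizontal distance between each of pot0_c, pot1_c, pot2_c, pot3_c and stand_hub below 0.072 m and z of pot1_c in the frame of stand_hub between 0.01 and 0.02 m and z of pot2_c in the frame of stand_hub between 0.01 and 0.02 m and z of pot3_c in the frame of stand_hub between 0.01 and 0.02 m and contact force between pot0 and pot1 below 0.05 N and contact force between each of pot0, pot1 and pot2 below 0.05 N and contact force between each of pot0, pot1, pot2 and pot3 below 0.05 N and horizontal distance between hood_grip and unit below 0.01 m and z of hood_grip in the frame of unit between 0.163 and 0.171 m and (angle between the x axis of hood_grip and the x axis of unit, either way round below 0.09 rad or angle between the x axis of hood_grip and the y axis of unit, either way round below 0.09 rad) and value of joint start below 0.002 m and linear speed of each of hood, stand below 0.02 m/s).
It fails at once if a bystander (bottle, jar, tape, scraper or tin) is moved more than 30 mm (distance of any of bottle, jar, tape, scraper, tin from where it was at the start of the episode above 0.03 m).
It fails at once if the stand is picked up off the turntable (raised more than 30 mm) (z of stand_hub in the frame of turntable above 0.086 m).
Of pot2, pot3 only 1 to 2 are there at a start; the rules pass over those that are not, and their reading is None.
At some moment in a run one of hood may be knocked a few centimetres aside while the robot is not near it.
Once in a run the grip may slacken for a moment while it holds something.
It also fails if it takes over 200 s, if anything falls off the work surface, if the arm or the gripper's body presses on something with over 40 N, if the wrist force passes 120 N, or if a joint passes its speed limit or range.

ROBOT

A 7-joint arm with a two-finger parallel gripper is mounted at the origin on the work surface. World frame = base frame: x ahead of the robot, y to its left, z up, the work surface at z = 0. Lengths are in m, angles in rad, forces in N, time in s.
With the tool pointing down it reaches from about 0.4 to 0.85 m from the base axis. Payload 10.4 kg.
Tool frame: the origin (TCP) lies midway between the tips of the shut fingers; the grasp point (between the pads) lies 19 mm behind it; x points along the fingers, y is the direction in which the jaws open and shut, and the axes are right-handed (so a half turn about x gives the same grasp; the last joint's range is limited). The gripper opens to 87 mm and grips with 3 to 60 N. Pads are 19 mm wide; open, the fingers measure 117 mm over their backs; the gripper's body (75 mm by 190 mm) begins 51 mm behind the grasp point.
Start: joints at [-1.128, 0.332, -0.065, 1.46, 0.022, 1.35, -0.088], TCP at [0.281, 0.558, 0.223] pointing down, gripper open.
Joint ranges: [-2.6, 2.6], [-0.5, 2.12], [-1.47, 1.34], [0.16, 2.42], [-1.27, 4.41], [0.06, 2.06], [-2.6, 2.6]. Speed limits (rad/s): [2.22, 2.22, 2.79, 2.79, 3.14, 3.14, 3.14].

INTERFACE

Orientations are given as a unit quaternion [x, y, z, w].
In Python, from bench import * gives the robot as it stands.
- The arm moves only by the shell command python3 -m inch 'ROWS' [FORCE]. ROWS is JSON, a list that holds one entry, the list of rows, each a list of 7 numbers: the shift along the world's x, y, z each as a share of 120 mm, from -1 to 1, then the turn, a rotation vector about the world's x, y, z each as a share of 2 pi rad, from -1 to 1, then the closure, from 0 (fully open) to 1 (shut). A call has 1 to 10 rows; each row is the pose to reach, as a shift and turn from the pose commanded when the call began, turning the shorter way round; what a row does not reach only later rows make up. A row lasts 1/10 s, in which the tool goes at most 50 mm and 8.59 degrees, less where a joint would pass 70% of its speed; a pose out of reach is approached as far as the arm can. A call with a number of a shift or a turn outside -1 to 1 is refused whole. A call with a gripper value outside its range is refused whole. The fingers move at their own pace and stop on an object; FORCE is the grip in N (left out, the last holds). Time passes only in rows, so rows that repeat a pose let the fingers close. It gives the time, the measured TCP pose, the force and the opening at its end, in the units of the state.
- read_state(): the state, without advancing time (a new reading comes with each control period).
- camera(name): name is "scene" or "top" or "wrist"; returns the picture (384x512x3 uint8, red, green, blue); there is no depth.
- get_calibration(name): a dict with "fx", "fy", "cx", "cy" (pixels), "k1" (the pictures are not rectified: a ray, as slopes to the right and down, at radius r is drawn at 1 + k1 r^2 times it, then the intrinsics apply), "xyz" and "attitude" of the camera in the world. Camera axes: x right, y up, looking along -z (the intrinsics and any distortion apply to the point x, -y, -z); pixel columns grow to the right and rows downward; lengths in m; the calibration is good to about 2 mm. A picture is of the moment at which its call begins: read the wrist's pose just before it. get_calibration takes no time and is no camera call; for the wrist camera it gives the pose at the moment of the call.
- close_job(): hands the job in, once; it reports no verdict.
The state is a dict: "time": time; "joint_positions": joint angles; "joint_vel": joint speeds; "joint_torque": joint torques, N m; "ee_pos": TCP position; "eef_rot": TCP orientation; "ft_force": force on the tool from outside, world axes, zero at the start; "torque": the same for the moment, N m; "width": finger opening in m.
Only numpy, scipy, OpenCV 4.12 (cv2) and the standard library are available. Lean on these libraries where they do the work, as an engineer would, in place of code of your own. Each camera call takes 0.05 s, during which the arm holds its last target.

## Working session

There is one attempt and no reset: what is moved stays moved. The work goes in short steps, Python scripts to look and compute and a shell command to move; the robot and the scene stay as the last step left them, time stands still between calls to the robot, and variables do not carry over. Pictures are saved under pics/ and viewed, and the job is handed in when it is done.

```bash
ls; mkdir -p pics
python3 - <<'E'
from bench import *
import cv2
print(read_state())
for n in ("scene","top","wrist"):
    print(n,get_calibration(n))
    cv2.imwrite(f"pics/a_{n}.png",cv2.resize(camera(n)[:,:,::-1],(768,576),interpolation=cv2.INTER_CUBIC))
E
```

```text
pics
{'time': 0.0, 'joint_positions': array([-1.12760694,  0.33285459, -0.06470219,  1.46096884,  0.02158333,
        1.34990995, -0.08851119]), 'joint_vel': array([-0.00045671,  0.00011446,  0.00016382, -0.00109502, -0.00120238,
       -0.00206757,  0.0020748 ]), 'joint_torque': array([-5.54921171e-04, -6.23250389e+01,  2.45233392e-02, -3.89905787e+01,
       -6.12738566e-02,  3.97011079e-02,  1.24910630e-04]), 'ee_pos': array([0.28052359, 0.5580556 , 0.2217516 ]), 'eef_rot': array([ 0.16269232,  0.68811709, -0.16369501,  0.68791717]), 'ft_force': array([ 0.88580494,  0.45601183, -0.74513318]), 'torque': array([0.01197663, 0.09216214, 0.01554406]), 'width': 0.08711648882936124}
scene {'fx': 395.6499894481071, 'fy': 395.6499894481071, 'cx': 258.97068420846165, 'cy': 183.43438243379688, 'k1': -0.039747741456202836, 'xyz': array([ 1.18468241, -0.62291402,  0.88338878]), 'attitude': array([0.40810879, 0.15466129, 0.32332132, 0.83963708])}
top {'fx': 350.7477776426206, 'fy': 350.7477776426206, 'cx': 259.7859129624753, 'cy': 189.03759406483914, 'k1': 0.006554087382884997, 'xyz': array([0.35132774, 0.06995568, 1.14667449]), 'attitude': array([ 0.07088747, -0.06743321, -0.70327471,  0.70415369])}
wrist {'fx': 291.4582143324664, 'fy': 291.4582143324664, 'cx': 255.07797245647242, 'cy': 192.74100886132513, 'k1': 0.01190049466901962, 'xyz': array([0.21105351, 0.59370671, 0.38364684]), 'attitude': array([-0.12135295, -0.0741417 ,  0.51966303,  0.84245285])}
```

View pics/a_top.png

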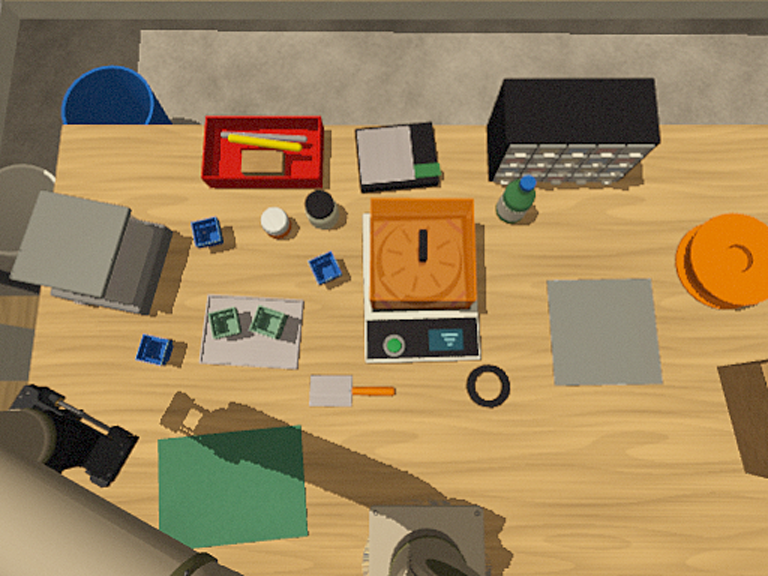

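View pics/a_scene.png

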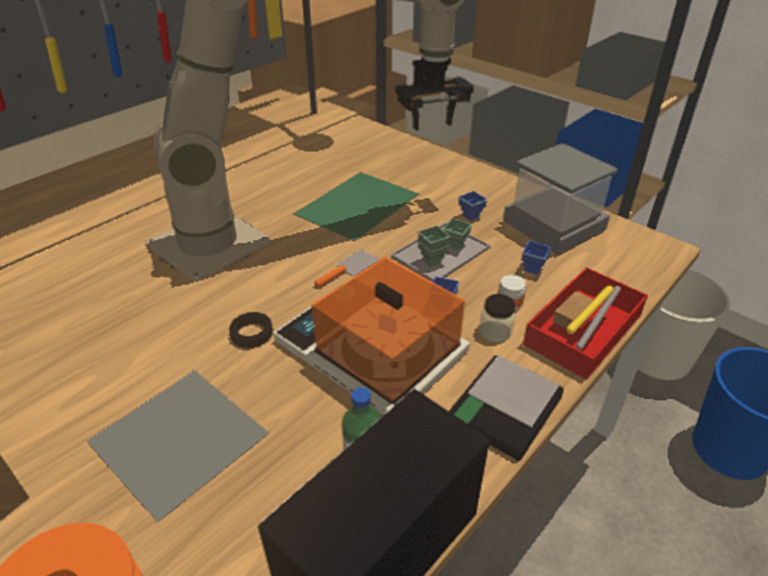

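View pics/a_wrist.png

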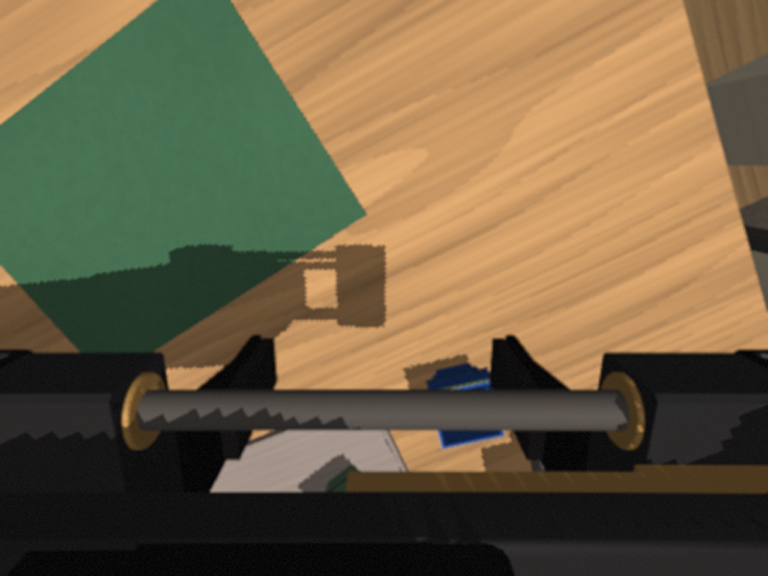

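Top view (768x576): hood at (422,250), with its black grip at (422,245). Mat at (605,331) on the right, tray at (252,332) on the left holding two green pots or piles at (224,322) and (268,320). Next I'll enlarge crops and measure.

```bash
cat > h.py <<'E'
import numpy as np, cv2
from scipy.spatial.transform import Rotation as R
from bench import *
def ray(c,u,v):
    d=np.array([(u-c['cx'])/c['fx'],(v-c['cy'])/c['fy']])
    s=d.copy()
    for _ in range(10): s=d/(1+c['k1']*(s@s))
    return R.from_quat(c['attitude']).apply([s[0],-s[1],-1.0])
def onz(c,u,v,z):
    r=ray(c,u,v); return c['xyz']+r*(z-c['xyz'][2])/r[2]
def proj(c,p):
    q=R.from_quat(c['attitude']).inv().apply(np.atleast_2d(p)-c['xyz'])
    s=np.stack([q[:,0]/-q[:,2],-q[:,1]/-q[:,2]],1)
    s=s*(1+c['k1']*(s**2).sum(1,keepdims=True))
    return s*[c['fx'],c['fy']]+[c['cx'],c['cy']]
def crop(img,u0,v0,w,h,k,name):
    im=img[v0:v0+h,u0:u0+w,::-1]
    im=cv2.resize(im,(w*k,h*k),interpolation=cv2.INTER_CUBIC)
    for i in range(0,w,20):
        cv2.line(im,(i*k,0),(i*k,6),(255,255,255),1); cv2.putText(im,str(u0+i),(i*k,16),0,.35,(255,255,255),1)
    for j in range(0,h,20):
        cv2.line(im,(0,j*k),(6,j*k),(255,255,255),1); cv2.putText(im,str(v0+j),(8,j*k+4),0,.35,(255,255,255),1)
    cv2.imwrite(name,im)
E
python3 - <<'E'
from h import *
t=camera("top"); s=camera("scene")
cv2.imwrite("pics/raw_top.png",t[:,:,::-1]);cv2.imwrite("pics/raw_scene.png",s[:,:,::-1])
crop(t,235,125,100,120,5,"pics/b_hood.png")
crop(t,120,180,90,70,8,"pics/b_tray.png")
crop(s,240,120,100,80,7,"pics/b_stray.png")
crop(s,180,160,140,110,5,"pics/b_shood.png")
E
```

```text
(no output)
```

View pics/b_hood.png

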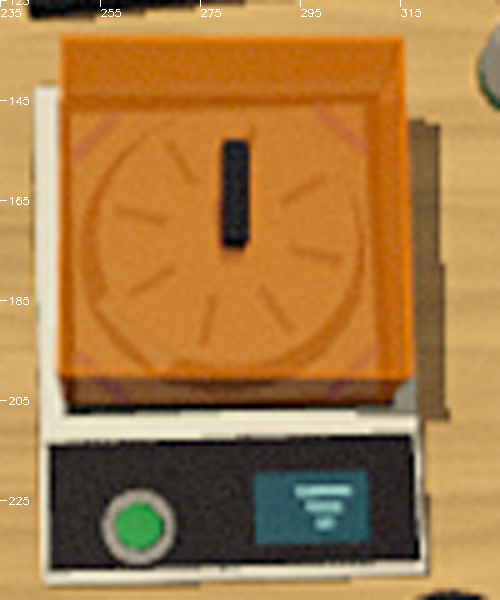

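View pics/b_tray.png

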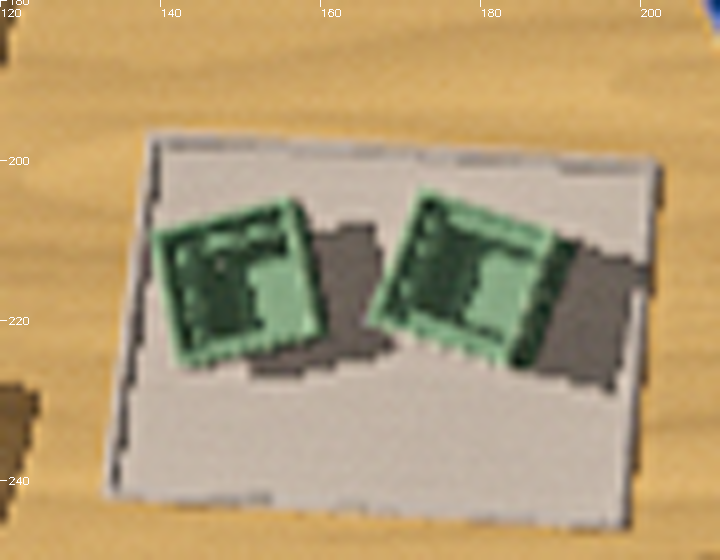

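View pics/b_stray.png

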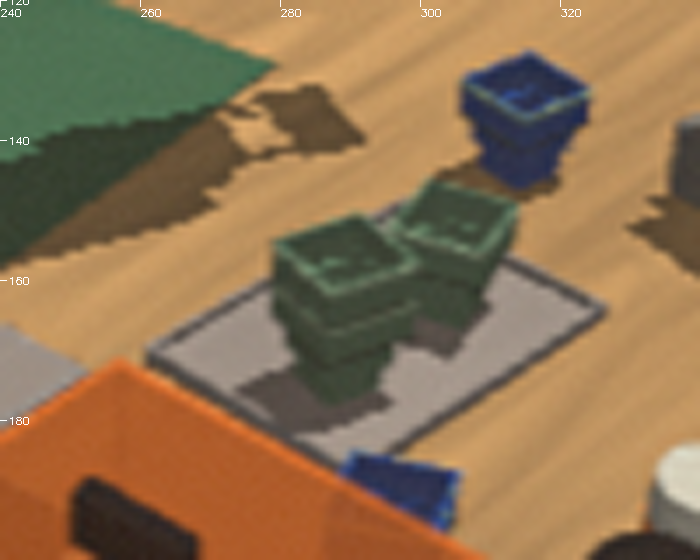

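View pics/b_shood.png

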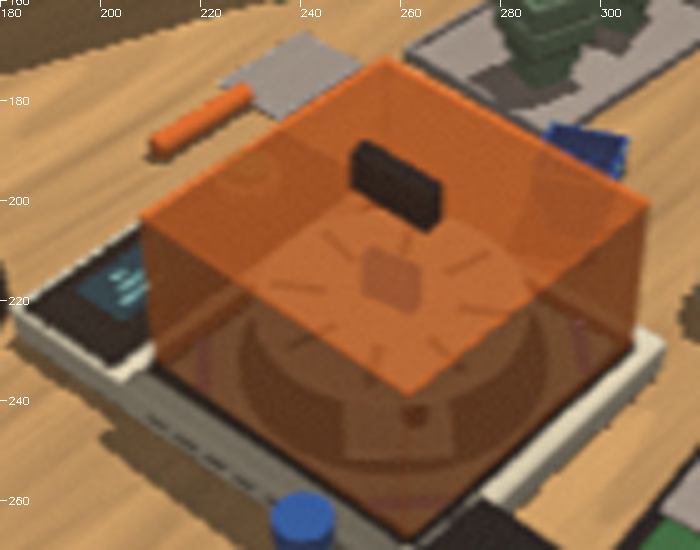

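Run:
```python
from h import *
np.set_printoptions(precision=4,suppress=True)
c=get_calibration("top"); s=get_calibration("scene")
def P(n,u,v,z): print(n,onz(c,u,v,z))
P("btn",262.8,230,.052)
P("barTop far",282.3,153,.182);P("barTop near",281.8,172.5,.182)
P("hood roof TL",247.5,145.5,.152);P("hood roof TR",314.5,133,.152)
for n,u,v in (("BL",247.5,200.5),("BR",317,200.5),("TL",247.5,133),("TR",315.5,133)): P("roof"+n,u,v,.152)
P("unit farleft",242.5,142.5,.03);P("unit nearleft",244,241.5,.03);P("unit nearright",320.2,239,.03)
for n,u,v in (("matTL",547,281),("TR",652,279),("BR",662,383),("BL",551,385)): P("mat"+n,u/1.5,v/1.5,.003)
for n,u,v in (("TL",139,197),("TR",202,200.3),("BR",198.3,245.5),("BL",133.8,241.5)): P("tray"+n,u,v,.01)
for n,u,v in (("TL",139.2,208.8),("TR",156.5,205),("BR",160.5,221.5),("BL",143.2,225.3)): P("single"+n,u,v,.064)
for n,u,v in (("TL",173,203.8),("TR",189,209),("BR",183,225),("BL",166.5,220)): P("pile"+n,u,v,.088)
print("scene")
def Q(n,u,v,z): print(n,onz(s,u,v,z))
# pixel = u0 + x/k
Q("roof left",180+142/5,160+217/5,.152);Q("roof top",180+388/5,160+57/5,.152);Q("roof right",180+648/5,160+203/5,.152);Q("roof bottom",180+408/5,160+393/5,.152)
Q("hub top c",180+393/5,160+268/5,.03+.064+.015)
Q("rim left",180+155/5,160+362/5,.03);Q("rim bottom",180+408/5,160+538/5,.03);Q("rim right",180+632/5,160+345/5,.03)
Q("bar top a",180+365/5,160+143/5,.182);Q("bar top b",180+437/5,160+188/5,.182)
```

```text
btn [0.4387 0.0659 0.052 ]
barTop far [0.648  0.0106 0.182 ]
barTop near [0.5905 0.0126 0.182 ]
hood roof TL [0.6803 0.1117 0.152 ]
hood roof TR [ 0.7193 -0.0879  0.152 ]
roofBL [0.5151 0.1102 0.152 ]
roofBR [ 0.5153 -0.0892  0.152 ]
roofTL [0.7193 0.112  0.152 ]
roofTR [ 0.7193 -0.0909  0.152 ]
unit farleft [0.7311 0.1335 0.03  ]
unit nearleft [0.4043 0.1251 0.03  ]
unit nearright [ 0.4125 -0.1151  0.03  ]
matmatTL [ 0.5844 -0.2725  0.003 ]
matTR [ 0.589  -0.5042  0.003 ]
matBR [ 0.3631 -0.5038  0.003 ]
matBL [ 0.3583 -0.2682  0.003 ]
trayTL [0.5499 0.4733 0.01  ]
trayTR [0.5391 0.2655 0.01  ]
trayBR [0.3924 0.2724 0.01  ]
trayBL [0.4049 0.48   0.01  ]
singleTL [0.5032 0.451  0.064 ]
singleTR [0.5152 0.3978 0.064 ]
singleBR [0.4636 0.3823 0.064 ]
singleBL [0.4518 0.4351 0.064 ]
pileTL [0.5153 0.3403 0.088 ]
pileTR [0.4993 0.2908 0.088 ]
pileBR [0.4506 0.3069 0.088 ]
pileBL [0.4657 0.3575 0.088 ]
scene
roof left [ 0.5217 -0.0942  0.152 ]
roof top [0.5225 0.1106 0.152 ]
roof right [0.7248 0.1068 0.152 ]
roof bottom [ 0.7224 -0.095   0.152 ]
hub top c [0.6229 0.0041 0.109 ]
rim left [ 0.5154 -0.0904  0.03  ]
rim bottom [ 0.7182 -0.0888  0.03  ]
rim right [0.7197 0.1146 0.03  ]
bar top a [0.5947 0.0115 0.182 ]
bar top b [0.6505 0.0092 0.182 ]
```

```bash
cat >> h.py <<'E'
def plan(x,y,z,deg,force_branch=None):
    st=read_state(); p=st['ee_pos']; r=R.from_quat(st['eef_rot'])
    M=r.as_matrix(); cur=np.degrees(np.arctan2(M[1,1],M[0,1]))
    d=(deg-cur+90)%180-90
    if force_branch: d+=180*force_branch
    t=np.radians(cur+d)
    X=np.array([0,0,-1.]);Y=np.array([np.cos(t),np.sin(t),0]);T=np.stack([X,Y,np.cross(X,Y)],1)
    rv=(R.from_matrix(T)*r.inv()).as_rotvec()
    print("cur jaw %.1f turn %.1f"%(cur,d),"tcp",np.round(p,4),"w %.4f"%st['width'],"t %.1f"%st['time'], "F",np.round(st['ft_force'],1))
    sh=(np.array([x,y,z])-p)
    print("shift mm",np.round(sh*1000,1),"shares",np.round(sh/.12,3),"turn",np.round(rv/2/np.pi,4),"j7 %.2f"%st['joint_positions'][6])
E
python3 - <<'E'
from h import *
c=get_calibration("top")
plan(.620,.011,.30,90)
for n,u,v,z in (("bottle cap",528/1.5,182/1.5,.17),("bottle base",515/1.5,215/1.5,.0),("jar top",320/1.5,201/1.5,.08),("tape",488/1.5,386/1.5,.024),("tin",274/1.5,220/1.5,.06),("blackbox front",500/1.5,180/1.5,.0)): print(n,np.round(onz(c,u,v,z),3))
E
```

```text
cur jaw 63.3 turn 26.7 tcp [0.2807 0.5583 0.2222] w 0.0869 t 0.2 F [ 0.3 -0.2  0.2]
shift mm [ 339.3 -547.3   77.8] shares [ 2.828 -4.561  0.648] turn [ 0.0001 -0.      0.0741] j7 -0.09
bottle cap [ 0.749 -0.196  0.17 ]
bottle base [ 0.738 -0.209  0.   ]
jar top [0.743 0.224 0.08 ]
tape [ 0.356 -0.13   0.024]
tin [0.707 0.325 0.06 ]
blackbox front [ 0.823 -0.178  0.   ]
```

```bash
python3 -m inch '[[[0,0,0.6,0,0,0,0],[0.3,-0.3,0.65,0,0,0.02,0],[0.6,-0.7,0.65,0,0,0.05,0],[0.8,-1,0.65,0,0,0.074,0],[0.8,-1,0.65,0,0,0.074,0]]]' 40
python3 -m inch '[[[0.35,-0.4,0,0,0,0,0],[0.65,-0.8,0,0,0,0,0],[0.8,-1,0,0,0,0,0],[0.8,-1,0,0,0,0,0]]]'
python3 -m inch '[[[0.35,-0.4,0,0,0,0,0],[0.65,-0.8,0,0,0,0,0],[0.8,-1,0,0,0,0,0],[0.8,-1,0,0,0,0,0]]]'
python3 -m inch '[[[0.3,-0.4,0,0,0,0,0],[0.4,-0.8,0,0,0,0,0],[0.43,-1,0,0,0,0,0],[0.43,-1,0,0,0,0,0]]]'
python3 - <<'E'
from h import *
plan(.620,.011,.30,90)
E
```

```text
time: 0.75
ee_pos: [0.3809, 0.4337, 0.3012]
eef_rot: [0.001, 0.706, -0.001, 0.708]
ft_force: [0.0, 0.2, 0.2]
width: 0.087
time: 1.15
ee_pos: [0.4773, 0.3114, 0.3008]
eef_rot: [0.003, 0.706, -0.005, 0.708]
ft_force: [0.1, -0.2, 1.4]
width: 0.0872
time: 1.55
ee_pos: [0.5721, 0.191, 0.3003]
eef_rot: [0.003, 0.707, -0.005, 0.708]
ft_force: [0.0, -0.2, -0.5]
width: 0.0873
time: 1.95
ee_pos: [0.6212, 0.0718, 0.3005]
eef_rot: [0.002, 0.707, -0.004, 0.707]
ft_force: [-0.0, -0.1, -0.2]
width: 0.0874
cur jaw 89.5 turn 0.5 tcp [0.6212 0.0718 0.3005] w 0.0874 t 1.9 F [-0.  -0.1 -0.2]
shift mm [ -1.2 -60.8  -0.5] shares [-0.01  -0.507 -0.005] turn [0.0005 0.     0.0015] j7 1.43
```

```bash
python3 -m inch '[[[0,-0.3,0,0,0,-0.002,0],[-0.01,-0.507,-0.3,0,0,-0.004,0],[-0.01,-0.507,-0.6,0,0,-0.004,0],[-0.01,-0.507,-0.8,0,0,-0.004,0],[-0.01,-0.507,-0.8,0,0,-0.004,0]]]'
python3 - <<'E'
from h import *
plan(.620,.011,.156,88)
c=get_calibration("wrist"); im=camera("wrist")
cv2.imwrite("pics/c_w.png",cv2.resize(im[:,:,::-1],(768,576)))
E
```

```text
time: 2.45
ee_pos: [0.617, 0.0185, 0.2009]
eef_rot: [0.009, 0.709, -0.009, 0.705]
ft_force: [-0.6, -0.1, 0.2]
width: 0.0869
cur jaw 88.6 turn -0.6 tcp [0.617  0.0185 0.2009] w 0.0869 t 2.5 F [-0.6 -0.1  0.2]
shift mm [  3.   -7.5 -44.9] shares [ 0.025 -0.063 -0.374] turn [ 0.     -0.001  -0.0015] j7 1.51
```

View pics/c_w.png

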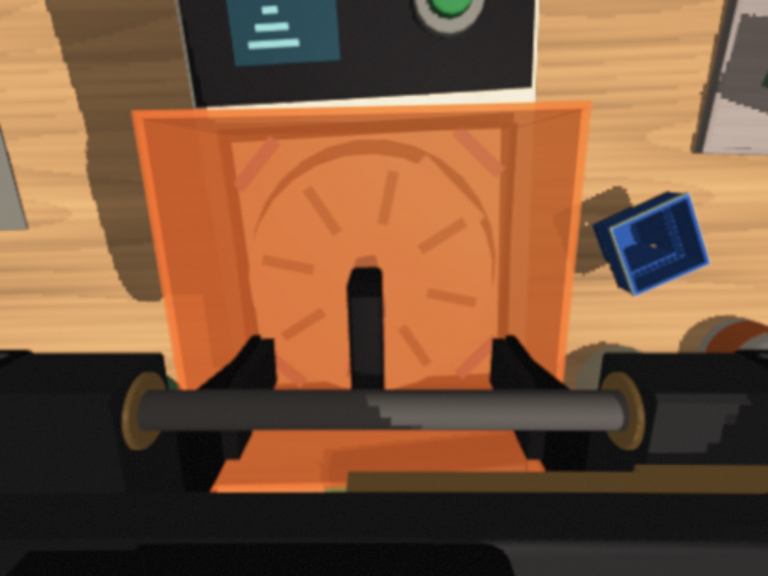

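The wrist view shows the bar (365,320) between the fingers, about 7 mm to the left. That matches the arm's lag, so I'll descend.

```bash
python3 -m inch '[[[0,0,0,0,0,0,0],[0,0,-0.2,0,0,0,0],[0,0,-0.38,0,0,0,0],[0,0,-0.38,0,0,0,0],[0,0,-0.38,0,0,0,0]]]'
python3 - <<'E'
from h import *
plan(.620,.011,.156,88)
E
```

```text
time: 3.0
ee_pos: [0.6198, 0.0179, 0.1607]
eef_rot: [0.009, 0.706, -0.009, 0.708]
ft_force: [-0.5, 0.0, 0.0]
width: 0.0871
cur jaw 88.5 turn -0.5 tcp [0.6198 0.0179 0.1607] w 0.0871 t 3.0 F [-0.5  0.   0. ]
shift mm [ 0.2 -6.9 -4.7] shares [ 0.001 -0.057 -0.039] turn [-0.0001  0.0003 -0.0015] j7 1.52
```

```bash
python3 -m inch '[[[0,-0.057,-0.03,0,0,0,0],[0,-0.057,-0.03,0,0,0,0],[0,-0.057,-0.03,0,0,0,1],[0,-0.057,-0.03,0,0,0,1],[0,-0.057,-0.03,0,0,0,1],[0,-0.057,-0.03,0,0,0,1],[0,-0.057,-0.03,0,0,0,1],[0,-0.057,-0.03,0,0,0,1]]]' 50
python3 - <<'E'
from h import *
plan(.620,.011,.156,88)
E
```

```text
time: 3.8
ee_pos: [0.6191, 0.0108, 0.1553]
eef_rot: [0.009, 0.707, -0.009, 0.707]
ft_force: [-0.7, 0.7, -0.1]
width: 0.0468
cur jaw 88.5 turn -0.5 tcp [0.6191 0.0108 0.1553] w 0.0468 t 3.8 F [-0.7  0.7 -0.1]
shift mm [0.9 0.2 0.7] shares [0.008 0.001 0.005] turn [-0.     -0.     -0.0014] j7 1.53
```

Fingers are still closing.

```bash
python3 -m inch '[[[0,0,0,0,0,0,1],[0,0,0,0,0,0,1],[0,0,0,0,0,0,1],[0,0,0,0,0,0,1],[0,0,0,0,0,0,1],[0,0,0,0,0,0,1],[0,0,0,0,0,0,1],[0,0,0,0,0,0,1]]]' 50
python3 -m inch '[[[0,0,0.1,0,0,0,1],[0,0,0.25,0,0,0,1],[0,0,0.5,0,0,0,1],[0,0,0.75,0,0,0,1],[0,0,1,0,0,0,1],[0,0,1,0,0,0,1],[0,0,1,0,0,0,1]]]' 50
python3 - <<'E'
from h import *
plan(.474,-.387,.28,88)
im=camera("scene")
cv2.imwrite("pics/d_s.png",cv2.resize(im[:,:,::-1],(768,576)))
E
```

```text
time: 4.6
ee_pos: [0.6191, 0.0108, 0.1554]
eef_rot: [0.009, 0.707, -0.009, 0.707]
ft_force: [-0.3, -0.1, -0.4]
width: 0.0159
time: 5.3
ee_pos: [0.619, 0.0107, 0.2753]
eef_rot: [0.009, 0.707, -0.009, 0.707]
ft_force: [-0.7, 0.4, -5.5]
width: 0.0157
cur jaw 88.5 turn -0.5 tcp [0.619  0.0107 0.2753] w 0.0157 t 5.3 F [-0.7  0.4 -5.5]
shift mm [-145.  -397.7    4.7] shares [-1.209 -3.314  0.039] turn [-0.      0.     -0.0014] j7 1.51
```

View pics/d_s.png

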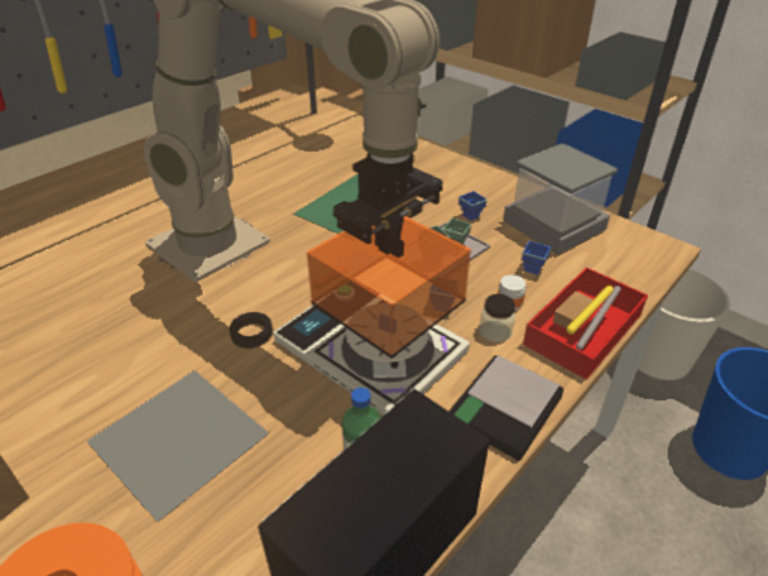

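The hood is lifted clear of the stand. I'll move it in -x first, then -y over the mat.

```bash
python3 -m inch '[[[-0.2,0,0,0,0,0,1],[-0.5,-0.05,0,0,0,0,1],[-0.8,-0.2,0,0,0,0,1],[-1,-0.5,0,0,0,0,1],[-1,-0.8,0,0,0,0,1],[-1,-1,0,0,0,0,1],[-1,-1,0,0,0,0,1]]]'
python3 -m inch '[[[-0.1,-0.2,0,0,0,0,1],[-0.2,-0.5,0,0,0,0,1],[-0.2,-0.8,0,0,0,0,1],[-0.2,-1,0,0,0,0,1],[-0.2,-1,0,0,0,0,1]]]'
python3 -m inch '[[[0,-0.2,0,0,0,0,1],[0,-0.5,0,0,0,0,1],[0,-0.8,0,0,0,0,1],[0,-1,0,0,0,0,1],[0,-1,0,0,0,0,1],[0,-1,0,0,0,0,1]]]'
python3 - <<'E'
from h import *
plan(.474,-.387,.132,88)
im=camera("top")
cv2.imwrite("pics/e_t.png",cv2.resize(im[:,:,::-1],(768,576)))
E
```

```text
time: 6.05
ee_pos: [0.4976, -0.1133, 0.274]
eef_rot: [0.011, 0.708, -0.012, 0.706]
ft_force: [-0.2, 0.7, -5.0]
width: 0.0158
time: 6.55
ee_pos: [0.4736, -0.2322, 0.2739]
eef_rot: [0.011, 0.708, -0.011, 0.706]
ft_force: [0.6, -0.2, -3.6]
width: 0.0158
time: 7.15
ee_pos: [0.4752, -0.3482, 0.2739]
eef_rot: [0.01, 0.708, -0.009, 0.706]
ft_force: [0.5, 0.5, -4.2]
width: 0.0153
cur jaw 88.5 turn -0.5 tcp [ 0.4752 -0.3482  0.2739] w 0.0153 t 7.2 F [ 0.5  0.5 -4.2]
shift mm [  -1.2  -38.8 -141.9] shares [-0.01  -0.323 -1.182] turn [-0.0002 -0.0003 -0.0014] j7 2.21
```

View pics/e_t.png

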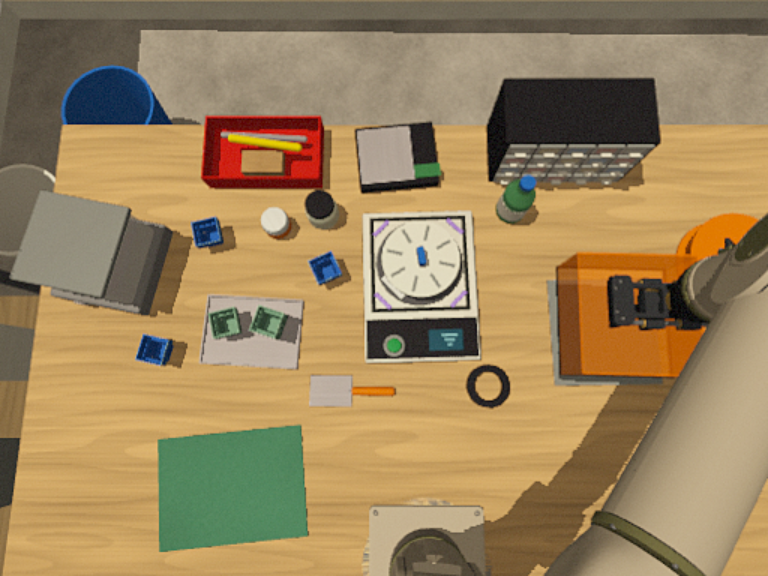

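```bash
python3 -m inch '[[[0,-0.2,0,0,0,0,1],[0,-0.323,-0.2,0,0,0,1],[0,-0.323,-0.5,0,0,0,1],[0,-0.323,-0.8,0,0,0,1],[0,-0.323,-1,0,0,0,1],[0,-0.323,-1,0,0,0,1],[0,-0.323,-1,0,0,0,1]]]'
python3 - <<'E'
from h import *
plan(.474,-.387,.130,88)
E
```

```text
time: 7.9
ee_pos: [0.4758, -0.3869, 0.1559]
eef_rot: [0.009, 0.707, -0.008, 0.707]
ft_force: [0.1, -0.7, -2.6]
width: 0.0157
cur jaw 88.6 turn -0.6 tcp [ 0.4758 -0.3869  0.1559] w 0.0157 t 7.9 F [ 0.1 -0.7 -2.6]
shift mm [ -1.8  -0.1 -25.9] shares [-0.015 -0.001 -0.216] turn [-0.0001  0.     -0.0017] j7 2.32
```

```bash
python3 -m inch '[[[0,0,-0.1,0,0,0,1],[0,0,-0.2,0,0,0,1],[0,0,-0.22,0,0,0,1],[0,0,-0.22,0,0,0,1],[0,0,-0.22,0,0,0,0],[0,0,-0.22,0,0,0,0],[0,0,-0.22,0,0,0,0],[0,0,-0.22,0,0,0,0],[0,0,-0.22,0,0,0,0],[0,0,-0.22,0,0,0,0]]]'
python3 -m inch '[[[0,0,0,0,0,0,0],[0,0,0,0,0,0,0],[0,0,0.3,0,0,0,0],[0,0,0.7,0,0,0,0],[0,0,1,0,0,0,0],[0,0.1,1,0,0,0,0]]]'
python3 - <<'E'
from h import *
plan(.474,-.387,.130,88)
im=camera("scene")
cv2.imwrite("pics/f_s.png",cv2.resize(im[:,:,::-1],(768,576)))
E
```

```text
time: 8.9
ee_pos: [0.4751, -0.3881, 0.129]
eef_rot: [0.009, 0.707, -0.009, 0.707]
ft_force: [0.5, -0.5, -0.3]
width: 0.0556
time: 9.5
ee_pos: [0.4759, -0.3789, 0.2545]
eef_rot: [0.008, 0.705, -0.012, 0.709]
ft_force: [-0.1, 0.3, -0.1]
width: 0.0864
cur jaw 88.4 turn -0.4 tcp [ 0.4759 -0.3789  0.2545] w 0.0864 t 9.5 F [-0.1  0.3 -0.1]
shift mm [  -1.9   -8.1 -124.5] shares [-0.016 -0.067 -1.038] turn [ 0.0008  0.0011 -0.001 ] j7 2.27
```

View pics/f_s.png

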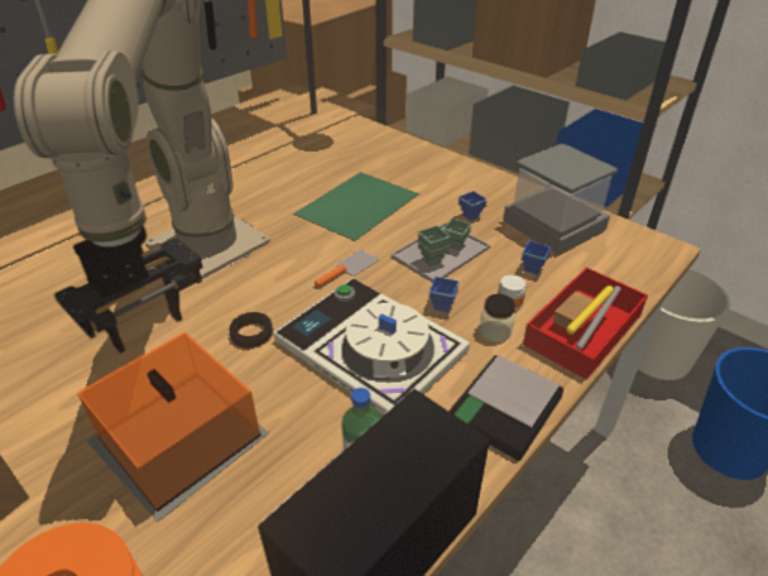

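The hood is parked on the mat and released. Now for close-ups of the unit and stand.

Run:
```python
from h import *
t=camera("top"); s=camera("scene")
crop(t,238,135,86,110,7,"pics/g_t.png")
crop(s,180,180,140,100,5,"pics/g_s.png")
```

```text
(no output)
```

View pics/g_t.png

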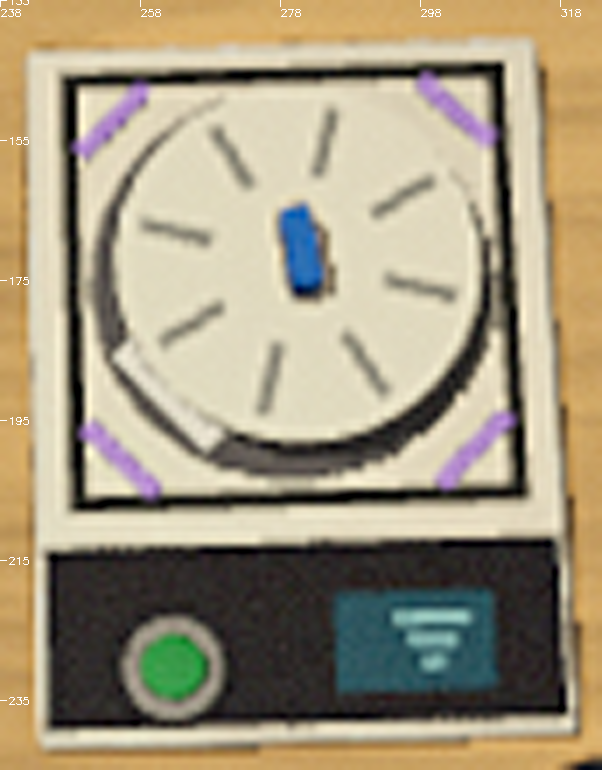

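View pics/g_s.png

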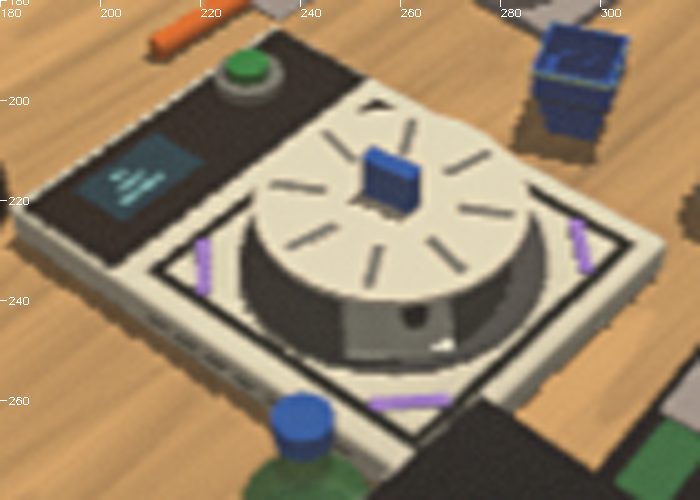

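Run:
```python
from h import *
np.set_printoptions(precision=4,suppress=True)
c=get_calibration("top"); s=get_calibration("scene")
T=lambda x,y,z: onz(c,238+x/7-.0,135+y/7,z)
S=lambda x,y,z: onz(s,180+x/5,180+y/5,z)
g=[T(72,82,.03),T(498,70,.03),T(520,491,.03),T(80,502,.03)]
print(np.array(g)); print("center",np.mean(g,0))
for i in range(4):
    d=g[(i+1)%4]-g[i]; print(np.linalg.norm(d[:2]),np.degrees(np.arctan2(d[1],d[0])))
gs=[S(155,270,.03),S(417,440,.03),S(630,243,.03)]
print(np.array(gs)); print("center scene",(gs[0]+gs[2])/2)
for a,b in ((0,1),(1,2)):
    d=gs[b]-gs[a];print(np.linalg.norm(d[:2]),np.degrees(np.arctan2(d[1],d[0])))
print("tongue end top view", T(113,352,.043),T(205,455,.043)); d=T(205,455,.043)-T(113,352,.043); print(np.linalg.norm(d),np.degrees(np.arctan2(d[1],d[0])))
print("tongue end scene", S(344,357,.035),S(452,357,.035)); d=S(452,357,.035)-S(344,357,.035); print(np.linalg.norm(d),np.degrees(np.arctan2(d[1],d[0])))
a,b=T(293,205,.109),T(305,290,.109);print("bar",a,b,(a+b)/2);d=a-b;print(np.linalg.norm(d),np.degrees(np.arctan2(d[1],d[0])))
print("bar scene ctr",(S(368,148,.109)+S(418,178,.109))/2); 
print("btn",T(173,665,.052),S(249,66,.052))
# platform ticks: opposite pairs 
for p,q in (((212,128),(386,394)),((333,110),(264,412)),((434,180),(162,343)),((455,297),(142,224))):
    a,b=T(*p,.079),T(*q,.079); d=a-b; print((a+b)/2,np.degrees(np.arctan2(d[1],d[0])))
```

```text
[[ 0.7164  0.1141  0.03  ]
 [ 0.7224 -0.0883  0.03  ]
 [ 0.5203 -0.0932  0.03  ]
 [ 0.515   0.1088  0.03  ]]
center [0.6185 0.0104 0.03  ]
0.20247139330217634 -88.31058132093429
0.20213487749170758 -178.60514686004203
0.20207154551306059 91.5062333910099
0.20148715796283012 1.507903373976011
[[ 0.5204 -0.0949  0.03  ]
 [ 0.7228 -0.0865  0.03  ]
 [ 0.7177  0.1152  0.03  ]]
center scene [0.6191 0.0101 0.03  ]
0.20257220067269807 2.3823028398392636
0.20176575520597267 91.43920698700573
tongue end top view [0.5827 0.0937 0.043 ] [0.5348 0.0516 0.043 ]
0.06379013870173618 -138.66067312136406
tongue end scene [ 0.6548 -0.0725  0.035 ] [ 0.7003 -0.0311  0.035 ]
0.06149406846802201 42.21847375415691
bar [0.6345 0.014  0.109 ] [0.5964 0.0091 0.109 ] [0.6154 0.0116 0.109 ]
0.038432715247097037 7.24471167266064
bar scene ctr [0.6199 0.0073 0.109 ]
btn [0.4387 0.0662 0.052 ] [0.4452 0.06   0.052 ]
[0.6174 0.0103 0.079 ] 32.03352637809551
[0.6176 0.01   0.079 ] -13.045802091105026
[0.6168 0.01   0.079 ] -58.46024867089799
[0.6171 0.0104 0.079 ] -103.50672488510561
```

Measured: turntable axis at (0.618, 0.0105), tongue at about -47.5°, stand yaw about 9.3°. So the stand needs to turn about +33°. Approaching the hub.

```bash
python3 -m inch '[[[0.1,0.4,0,0,0,0.01,0],[0.2,0.8,0,0,0,0.02,0],[0.3,1,0,0,0,0.03,0.5],[0.3,1,0,0,0,0.03,0.5]]]'
python3 -m inch '[[[0.2,0.4,0,0,0,0,0.5],[0.4,0.8,0,0,0,0,0.5],[0.5,1,0,0,0,0,0.5],[0.5,1,0,0,0,0,0.5]]]'
python3 -m inch '[[[0.1,0.4,0,0,0,0,0.5],[0.2,0.8,0,0,0,0,0.5],[0.4,1,0,0,0,0,0.5],[0.4,1,0,0,0,0,0.5],[0.4,1,0,0,0,0,0.5]]]'
python3 - <<'E'
from h import *
plan(.618,.0105,.14,99.3)
E
```

```text
time: 10.05
ee_pos: [0.513, -0.2511, 0.2475]
eef_rot: [-0.06, 0.705, 0.062, 0.704]
ft_force: [0.4, 0.3, -0.3]
width: 0.0778
time: 10.45
ee_pos: [0.5728, -0.1309, 0.2472]
eef_rot: [-0.059, 0.705, 0.061, 0.704]
ft_force: [-0.0, -0.0, -0.2]
width: 0.0479
time: 10.95
ee_pos: [0.619, -0.0174, 0.2477]
eef_rot: [-0.058, 0.706, 0.057, 0.704]
ft_force: [-0.7, -1.0, 0.7]
width: 0.0436
cur jaw 99.3 turn 0.0 tcp [ 0.619  -0.0174  0.2477] w 0.0436 t 10.9 F [-0.7 -1.   0.7]
shift mm [  -1.    27.9 -107.7] shares [-0.009  0.233 -0.897] turn [ 0.0002 -0.0003  0.0001] j7 1.77
```

```bash
python3 -m inch '[[[0,0.2,0,0,0,0,0.5],[-0.01,0.233,-0.3,0,0,0,0.5],[-0.01,0.233,-0.6,0,0,0,0.5],[-0.01,0.233,-0.9,0,0,0,0.5],[-0.01,0.233,-0.9,0,0,0,0.5],[-0.01,0.233,-0.9,0,0,0,0.5],[-0.01,0.233,-0.9,0,0,0,0.5]]]'
python3 - <<'E'
from h import *
plan(.618,.0105,.088,99.3)
im=camera("wrist")
cv2.imwrite("pics/h_w.png",cv2.resize(im[:,:,::-1],(768,576)))
E
```

```text
time: 11.65
ee_pos: [0.6191, 0.0108, 0.1433]
eef_rot: [-0.057, 0.704, 0.057, 0.706]
ft_force: [0.4, 0.0, 0.2]
width: 0.0433
cur jaw 99.2 turn 0.1 tcp [0.6191 0.0108 0.1433] w 0.0433 t 11.7 F [0.4 0.  0.2]
shift mm [ -1.1  -0.3 -55.3] shares [-0.009 -0.003 -0.461] turn [-0.      0.0005  0.0002] j7 1.74
```

View pics/h_w.png

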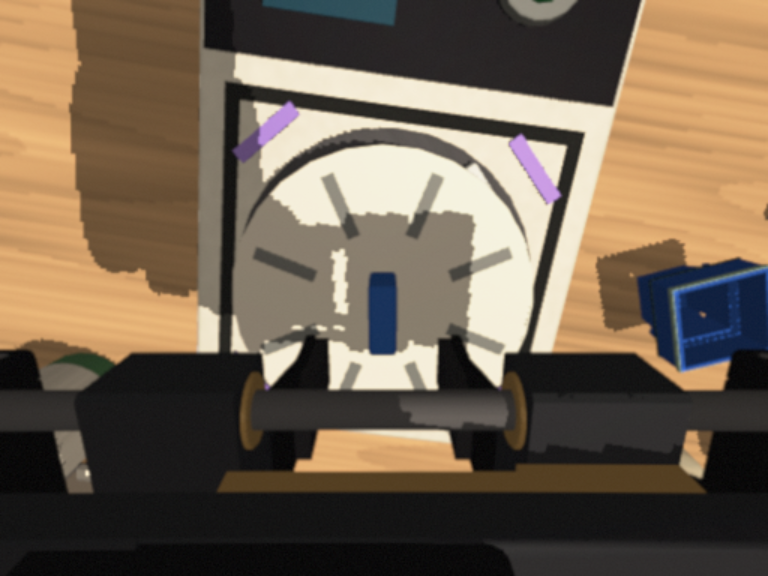

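The bar at (383,312) is centred and aligned with the jaws. I'll descend and grip.

```bash
python3 -m inch '[[[0,0,-0.2,0,0,0,0.5],[0,0,-0.4,0,0,0,0.5],[0,0,-0.46,0,0,0,0.5],[0,0,-0.46,0,0,0,0.5],[0,0,-0.46,0,0,0,1],[0,0,-0.46,0,0,0,1],[0,0,-0.46,0,0,0,1],[0,0,-0.46,0,0,0,1],[0,0,-0.46,0,0,0,1],[0,0,-0.46,0,0,0,1]]]' 25
python3 - <<'E'
from h import *
plan(.618,.0105,.088,132.5)
E
```

```text
time: 12.7
ee_pos: [0.6182, 0.0118, 0.0862]
eef_rot: [-0.057, 0.704, 0.057, 0.705]
ft_force: [-0.4, -1.1, 1.9]
width: 0.0139
cur jaw 99.3 turn 33.2 tcp [0.6182 0.0118 0.0862] w 0.0139 t 12.7 F [-0.4 -1.1  1.9]
shift mm [-0.2 -1.3  1.8] shares [-0.002 -0.011  0.015] turn [-0.      0.0001  0.0922] j7 1.75
```

```bash
python3 -m inch '[[[0,0,0.015,0,0,0.005,1],[0,0,0.015,0,0,0.02,1],[0,0,0.015,0,0,0.035,1],[0,0,0.015,0,0,0.05,1],[0,0,0.015,0,0,0.065,1],[0,0,0.015,0,0,0.08,1],[0,0,0.015,0,0,0.092,1],[0,0,0.015,0,0,0.092,1],[0,0,0.015,0,0,0.092,1]]]'
python3 - <<'E'
from h import *
plan(.618,.0105,.080,132.5)
t=camera("top"); s=camera("scene")
crop(s,180,180,140,100,5,"pics/i_s.png")
E
```

```text
time: 13.6
ee_pos: [0.6174, 0.012, 0.0871]
eef_rot: [-0.255, 0.66, 0.256, 0.659]
ft_force: [-0.0, -0.8, -3.5]
width: 0.0135
cur jaw 132.3 turn 0.2 tcp [0.6174 0.012  0.0871] w 0.0135 t 13.6 F [-0.  -0.8 -3.5]
shift mm [ 0.6 -1.5 -7.1] shares [ 0.005 -0.012 -0.059] turn [-0.     -0.0002  0.0004] j7 2.29
```

View pics/i_s.png

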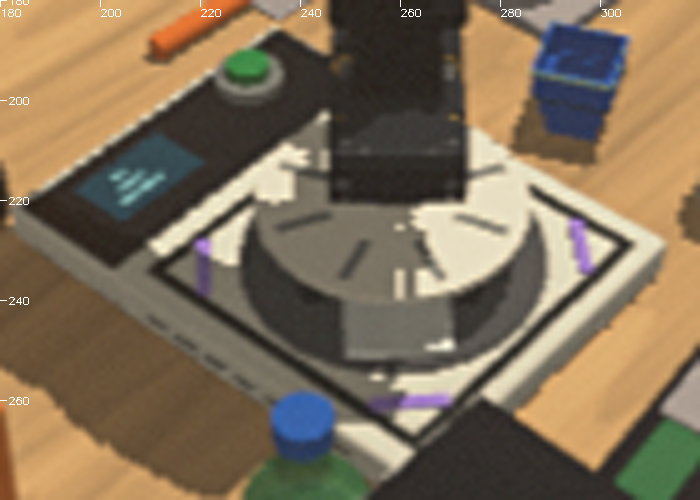

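```bash
python3 -m inch '[[[0.003,-0.01,-0.02,0,0,0,1],[0.003,-0.01,-0.05,0,0,0,1],[0.003,-0.01,-0.06,0,0,0,1],[0.003,-0.01,-0.067,0,0,0,1],[0.003,-0.01,-0.067,0,0,0,1],[0.003,-0.01,-0.067,0,0,0,1]]]'
python3 - <<'E'
from h import *
plan(.618,.0105,.0785,132.5)
s=camera("scene")
crop(s,180,180,140,100,5,"pics/j_s.png")
E
```

```text
time: 14.3
ee_pos: [0.6183, 0.0108, 0.0796]
eef_rot: [-0.256, 0.659, 0.256, 0.659]
ft_force: [-0.5, 0.7, -4.3]
width: 0.014
cur jaw 132.4 turn 0.1 tcp [0.6183 0.0108 0.0796] w 0.0140 t 14.3 F [-0.5  0.7 -4.3]
shift mm [-0.3 -0.3 -1.1] shares [-0.003 -0.002 -0.009] turn [-0.     -0.      0.0002] j7 2.30
```

View pics/j_s.png

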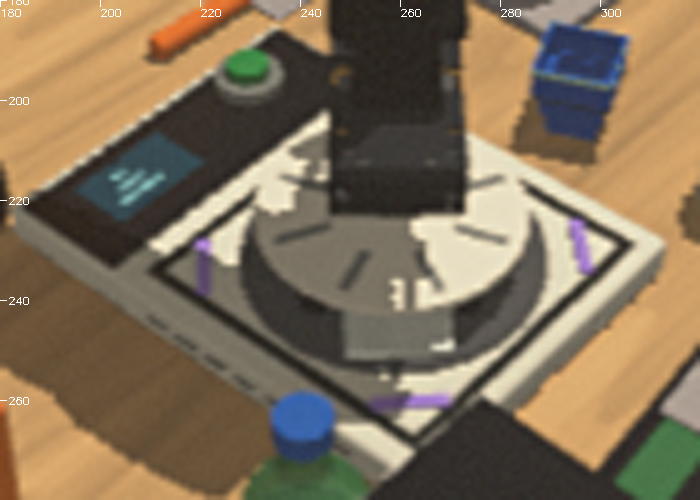

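Lowered past the tongue, with the weight still hanging (-4.3 N). I'll lower slightly more, then release.

```bash
python3 -m inch '[[[0,0,-0.009,0,0,0,1],[0,0,-0.012,0,0,0,1],[0,0,-0.012,0,0,0,1]]]'
python3 -m inch '[[[0,0,0,0,0,0,0.5],[0,0,0,0,0,0,0.5],[0,0,0,0,0,0,0.5],[0,0,0,0,0,0,0.5],[0,0,0,0,0,0,0.5],[0,0,0,0,0,0,0.4],[0,0,0,0,0,0,0.4]]]'
python3 -m inch '[[[0,0,0.3,0,0,0,0.4],[0,0,0.7,0,0,0,0.3],[0,0,1,0,0,0,0],[0,0.4,1,0,0,0,0],[-0.2,0.8,1,0,0,0,0],[-0.2,1,1,0,0,0,0]]]'
python3 - <<'E'
from h import *
plan(.4835,.4166,.2,15)
t=camera("top"); s=camera("scene")
crop(t,238,135,86,110,7,"pics/k_t.png")
crop(s,180,180,140,100,5,"pics/k_s.png")
E
```

```text
time: 14.65
ee_pos: [0.6185, 0.0106, 0.0786]
eef_rot: [-0.256, 0.659, 0.256, 0.659]
ft_force: [-1.5, -0.8, 2.1]
width: 0.0137
time: 15.35
ee_pos: [0.6183, 0.0108, 0.0781]
eef_rot: [-0.256, 0.659, 0.256, 0.659]
ft_force: [-0.8, -0.4, -0.0]
width: 0.0495
time: 15.95
ee_pos: [0.5924, 0.1351, 0.1985]
eef_rot: [-0.256, 0.659, 0.258, 0.659]
ft_force: [0.6, -0.9, -0.1]
width: 0.0829
cur jaw 132.6 turn 62.4 tcp [0.5924 0.1351 0.1985] w 0.0829 t 15.9 F [ 0.6 -0.9 -0.1]
shift mm [-108.9  281.5    1.5] shares [-0.907  2.346  0.012] turn [-0.0002 -0.0002  0.1732] j7 2.06
```

View pics/k_t.png

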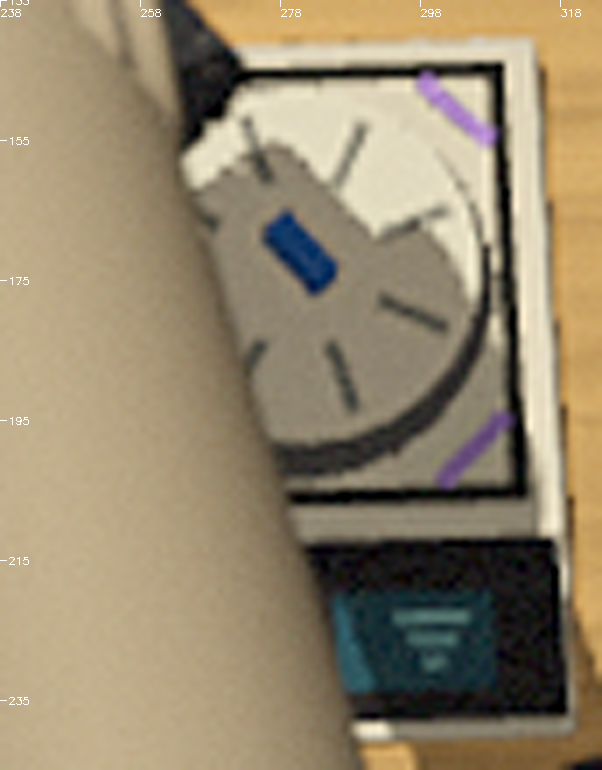

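View pics/k_s.png

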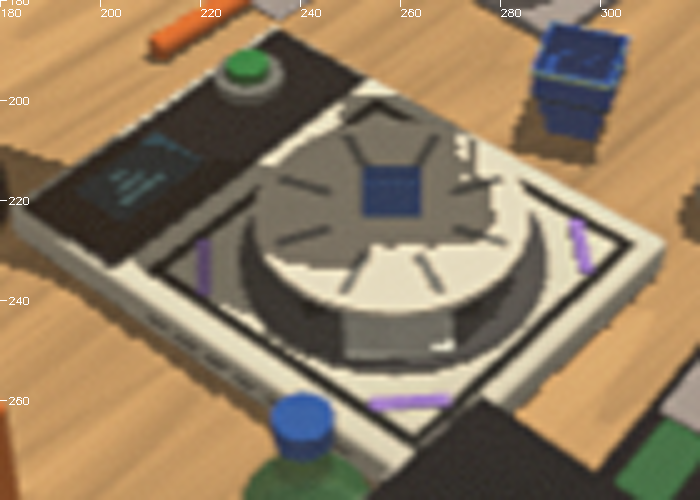

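The stand is down and square to the tongue, with the bar at about 42°. Next I'll fetch the single pot, with the jaw turned to 15°.

```bash
python3 -m inch '[[[-0.1,0.2,0,0,0,-0.02,0],[-0.2,0.4,0,0,0,-0.04,0],[-0.3,0.6,0,0,0,-0.06,0],[-0.4,0.8,0,0,0,-0.08,0],[-0.45,1,0,0,0,-0.1,0],[-0.45,1,0,0,0,-0.12,0],[-0.45,1,0,0,0,-0.14,0],[-0.45,1,0,0,0,-0.16,0],[-0.45,1,0,0,0,-0.16,0]]]'
python3 -m inch '[[[-0.1,0.2,0,0,0,-0.02,0],[-0.2,0.4,0,0,0,-0.04,0],[-0.3,0.6,0,0,0,-0.06,0],[-0.4,0.8,0,0,0,-0.08,0],[-0.45,1,0,0,0,-0.1,0],[-0.45,1,0,0,0,-0.12,0],[-0.45,1,0,0,0,-0.14,0],[-0.45,1,0,0,0,-0.16,0],[-0.45,1,0,0,0,-0.165,0],[-0.45,1,0,0,0,-0.165,0]]]'
python3 - <<'E'
from h import *
plan(.4835,.4166,.12,15)
E
```

```text
time: 16.95
ee_pos: [0.5406, 0.25, 0.1981]
eef_rot: [0.094, 0.701, -0.094, 0.701]
ft_force: [-0.2, 0.3, -0.3]
width: 0.0871
time: 17.95
ee_pos: [0.4866, 0.3703, 0.198]
eef_rot: [0.428, 0.563, -0.428, 0.563]
ft_force: [0.4, -0.2, 0.0]
width: 0.087
cur jaw 15.6 turn -0.6 tcp [0.4866 0.3703 0.198 ] w 0.0870 t 17.9 F [ 0.4 -0.2  0. ]
shift mm [ -3.1  46.3 -78. ] shares [-0.026  0.386 -0.65 ] turn [ 0.      0.     -0.0016] j7 -0.38
```

```bash
python3 -m inch '[[[0,0.3,0,0,0,0,0],[-0.026,0.386,-0.3,0,0,-0.0016,0],[-0.026,0.386,-0.65,0,0,-0.0016,0],[-0.026,0.386,-0.65,0,0,-0.0016,0],[-0.026,0.386,-0.65,0,0,-0.0016,0]]]'
python3 - <<'E'
from h import *
plan(.4835,.4166,.038,15)
im=camera("wrist")
cv2.imwrite("pics/l_w.png",cv2.resize(im[:,:,::-1],(768,576)))
im=camera("scene")
crop(im,230,90,110,90,7,"pics/l_s.png")
E
```

```text
time: 18.45
ee_pos: [0.4835, 0.4164, 0.1207]
eef_rot: [0.43, 0.561, -0.431, 0.561]
ft_force: [-0.2, 0.4, 0.1]
width: 0.0872
cur jaw 14.9 turn 0.1 tcp [0.4835 0.4164 0.1207] w 0.0872 t 18.4 F [-0.2  0.4  0.1]
shift mm [ -0.    0.2 -82.7] shares [-0.     0.002 -0.689] turn [ 0.0002 -0.0001  0.0002] j7 -0.44
```

View pics/l_w.png

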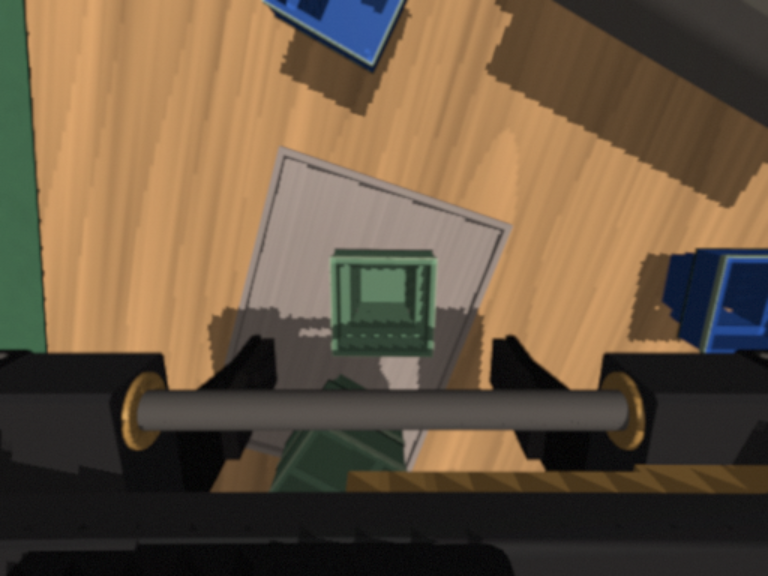

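View pics/l_s.png

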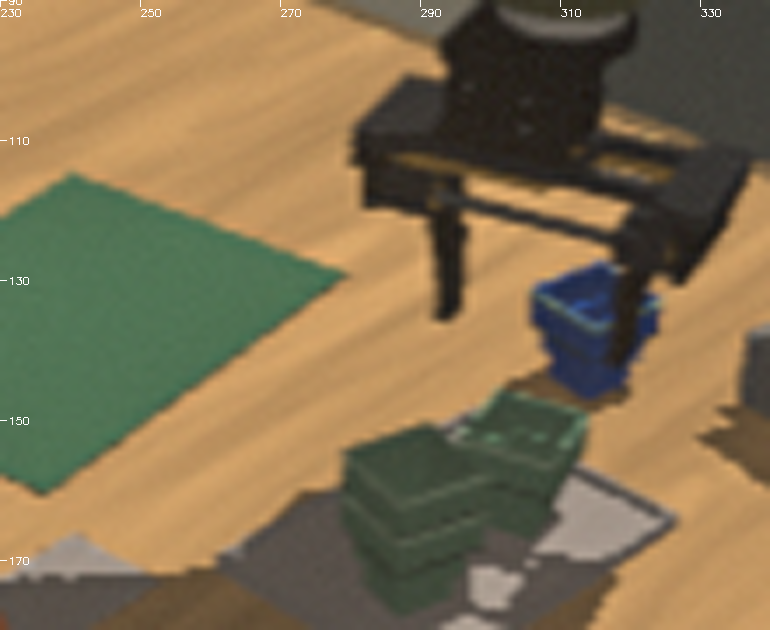

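The pot is at (383,303), centred and aligned. Descending to grip.

```bash
python3 -m inch '[[[0,0,-0.3,0,0,0,0],[0,0,-0.6,0,0,0,0],[0,0,-0.69,0,0,0,0],[0,0,-0.69,0,0,0,0],[0,0,-0.69,0,0,0,1],[0,0,-0.69,0,0,0,1],[0,0,-0.69,0,0,0,1],[0,0,-0.69,0,0,0,1],[0,0,-0.69,0,0,0,1],[0,0,-0.69,0,0,0,1]]]' 20
python3 -m inch '[[[0,0,0,0,0,0,1],[0,0,0,0,0,0,1],[0,0,0,0,0,0,1],[0,0,0.2,0,0,0,1],[0,0,0.5,0,0,0,1],[0,0,0.9,0,0,0,1],[0,0,1,0,0,0,1],[0,0,1,0,0,0,1]]]' 20
python3 - <<'E'
from h import *
plan(.618+.045,.0105,.18,0)
im=camera("wrist")
cv2.imwrite("pics/m_w.png",cv2.resize(im[:,:,::-1],(768,576)))
E
```

```text
time: 19.55
ee_pos: [0.4833, 0.4172, 0.0377]
eef_rot: [0.431, 0.56, -0.431, 0.56]
ft_force: [-1.5, -0.4, 2.6]
width: 0.0538
time: 20.35
ee_pos: [0.4841, 0.4179, 0.1595]
eef_rot: [0.433, 0.56, -0.43, 0.561]
ft_force: [0.1, -0.4, -1.3]
width: 0.054
cur jaw 14.9 turn -14.9 tcp [0.4841 0.4179 0.1595] w 0.0540 t 20.4 F [ 0.1 -0.4 -1.3]
shift mm [ 178.9 -407.4   20.5] shares [ 1.491 -3.395  0.171] turn [-0.0004  0.0005 -0.0413] j7 -0.44
```

View pics/m_w.png

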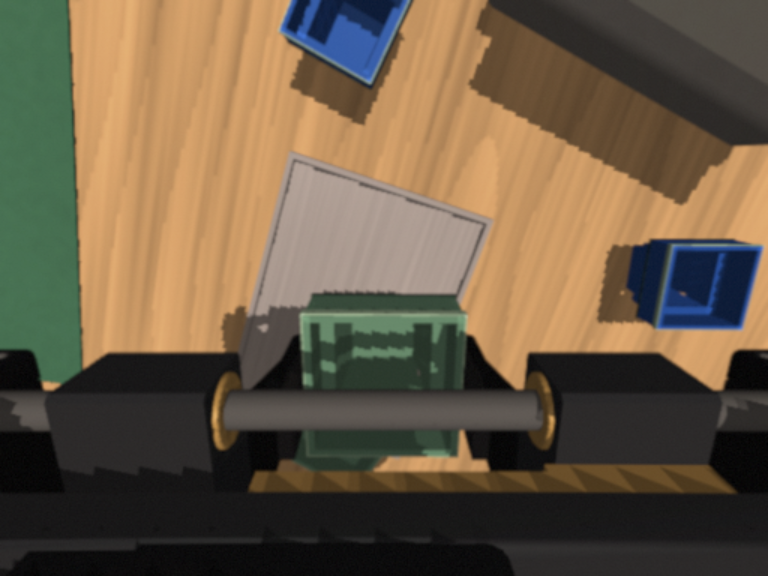

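The pot is gripped (width 54 mm) and lifted. Carrying it to the stand.

```bash
python3 -m inch '[[[0.15,-0.3,0.1,0,0,0,1],[0.3,-0.6,0.17,0,0,-0.01,1],[0.4,-0.9,0.17,0,0,-0.03,1],[0.44,-1,0.17,0,0,-0.041,1],[0.44,-1,0.17,0,0,-0.041,1]]]'
python3 -m inch '[[[0.15,-0.3,0,0,0,0,1],[0.3,-0.6,0,0,0,0,1],[0.4,-0.9,0,0,0,0,1],[0.44,-1,0,0,0,0,1],[0.44,-1,0,0,0,0,1]]]'
python3 -m inch '[[[0.15,-0.3,0,0,0,0,1],[0.3,-0.6,0,0,0,0,1],[0.4,-0.9,0,0,0,0,1],[0.44,-1,0,0,0,0,1],[0.44,-1,0,0,0,0,1]]]'
python3 - <<'E'
from h import *
plan(.618+.045,.0105,.108,0)
E
```

```text
time: 20.9
ee_pos: [0.5363, 0.2938, 0.1757]
eef_rot: [-0.5, -0.499, 0.502, -0.499]
ft_force: [-0.4, 0.1, -0.5]
width: 0.0538
time: 21.4
ee_pos: [0.5887, 0.176, 0.1764]
eef_rot: [0.499, 0.5, -0.5, 0.5]
ft_force: [-0.6, 1.3, -0.8]
width: 0.0534
time: 21.9
ee_pos: [0.6415, 0.0573, 0.1768]
eef_rot: [0.499, 0.501, -0.5, 0.5]
ft_force: [-0.1, -0.0, -0.7]
width: 0.0538
cur jaw 0.1 turn -0.1 tcp [0.6415 0.0573 0.1768] w 0.0538 t 21.9 F [-0.1 -0.  -0.7]
shift mm [ 21.5 -46.8 -68.8] shares [ 0.179 -0.39  -0.573] turn [ 0.     -0.0002 -0.0003] j7 -0.02
```

```bash
python3 -m inch '[[[0.1,-0.3,0,0,0,0,1],[0.179,-0.39,-0.1,0,0,0,1],[0.179,-0.39,-0.35,0,0,0,1],[0.179,-0.39,-0.5,0,0,0,1],[0.179,-0.39,-0.5,0,0,0,1],[0.179,-0.39,-0.5,0,0,0,1]]]'
python3 - <<'E'
from h import *
plan(.618+.045,.0105,.105,0)
s=camera("scene")
crop(s,180,150,140,110,5,"pics/n_s.png")
E
```

```text
time: 22.5
ee_pos: [0.663, 0.0126, 0.1176]
eef_rot: [0.499, 0.501, -0.499, 0.501]
ft_force: [0.2, 0.3, -0.1]
width: 0.0538
cur jaw 0.2 turn -0.2 tcp [0.663  0.0126 0.1176] w 0.0538 t 22.5 F [ 0.2  0.3 -0.1]
shift mm [  0.   -2.1 -12.6] shares [ 0.    -0.017 -0.105] turn [-0.0001 -0.0001 -0.0007] j7 0.09
```

View pics/n_s.png

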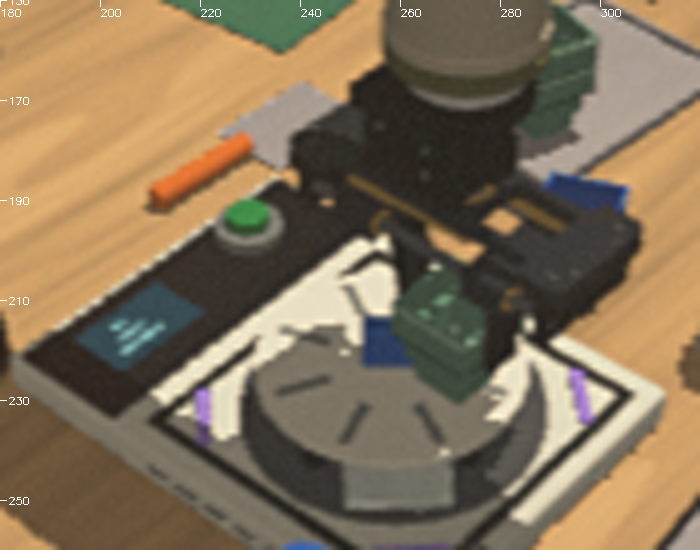

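```bash
python3 -m inch '[[[0,-0.017,-0.05,0,0,0,1],[0,-0.017,-0.09,0,0,0,1],[0,-0.017,-0.1,0,0,0,1],[0,-0.017,-0.1,0,0,0,1]]]'
python3 -m inch '[[[0,0,0,0,0,0,0.2],[0,0,0,0,0,0,0.2],[0,0,0,0,0,0,0.2],[0,0,0,0,0,0,0.2],[0,0,0,0,0,0,0.2]]]'
python3 -m inch '[[[0,0,0.2,0,0,0,0.2],[0,0,0.5,0,0,0,0.2],[0,0,0.8,0,0,0,0.2],[0,0.4,0.8,0,0,0,0],[-0.2,0.8,0.8,0,0,0,0],[-0.4,1,0.8,0,0,0,0]]]'
python3 - <<'E'
from h import *
plan(.4827,.3239,.15,-18.3)
s=camera("scene");t=camera("top")
crop(s,180,150,140,110,5,"pics/o_s.png")
crop(t,238,125,90,80,7,"pics/o_t.png")
crop(t,120,180,90,70,8,"pics/o_t2.png")
E
```

```text
time: 22.95
ee_pos: [0.6629, 0.0082, 0.1055]
eef_rot: [0.5, 0.5, -0.5, 0.5]
ft_force: [0.7, 0.4, 0.4]
width: 0.0537
time: 23.45
ee_pos: [0.6631, 0.0082, 0.1058]
eef_rot: [0.5, 0.5, -0.5, 0.5]
ft_force: [-0.1, 0.0, -0.3]
width: 0.0689
time: 24.05
ee_pos: [0.6142, 0.1324, 0.2014]
eef_rot: [0.499, 0.502, -0.498, 0.501]
ft_force: [-0.6, 0.4, 0.1]
width: 0.084
cur jaw 0.3 turn -18.6 tcp [0.6142 0.1324 0.2014] w 0.0840 t 24.1 F [-0.6  0.4  0.1]
shift mm [-131.5  191.5  -51.4] shares [-1.096  1.596 -0.428] turn [-0.0002  0.     -0.0516] j7 -0.16
```

View pics/o_s.png

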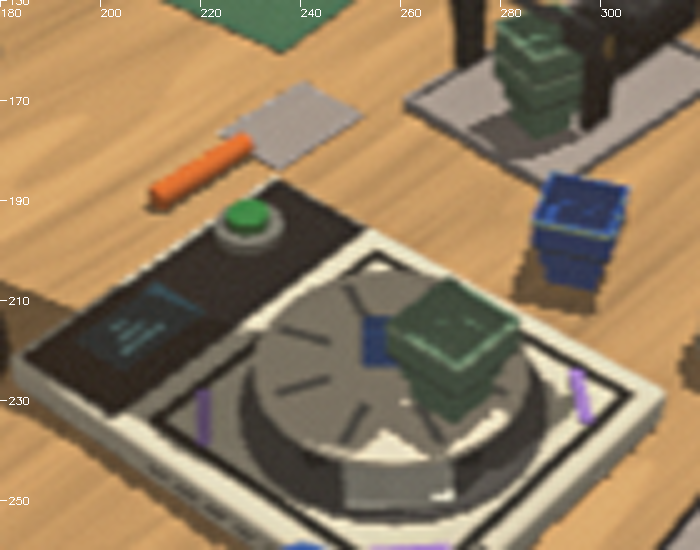

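View pics/o_t.png

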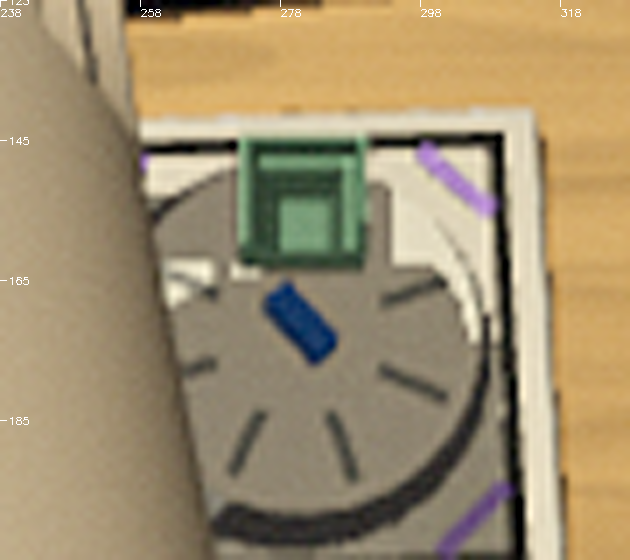

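View pics/o_t2.png

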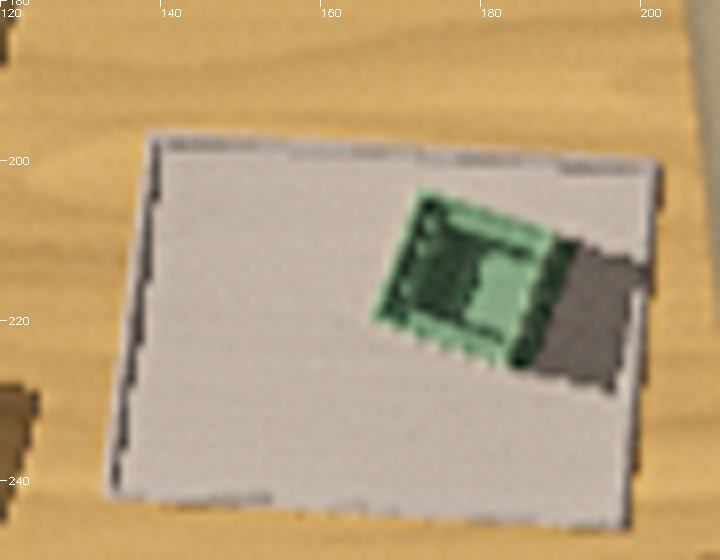

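```bash
python3 - <<'E'
from h import *
s=get_calibration("scene");c=get_calibration("top")
for z in (.088,.112): print(z,np.mean([onz(s,240+x/7,120+y/7,z) for x,y in ((275,243),(357,215),(418,260),(333,297))],0), np.mean([onz(c,120+x/8,180+y/8,z) for x,y in ((424,190),(555,232),(508,365),(374,318))],0))
print("placed",np.mean([onz(c,238+x/7,125+y/7,.131) for x,y in ((239,138),(367,138),(364,268),(240,264))],0))
E
python3 -m inch '[[[-0.3,0.3,0,0,0,-0.02,0],[-0.6,0.6,0,0,0,-0.04,0],[-0.9,0.9,0,0,0,-0.052,0],[-1,1,0,0,0,-0.052,0],[-1,1,0,0,0,-0.052,0]]]'
python3 -m inch '[[[-0.096,0.3,0,0,0,0,0],[-0.096,0.596,0,0,0,0,0],[-0.096,0.596,-0.2,0,0,0,0],[-0.096,0.596,-0.45,0,0,0,0],[-0.096,0.596,-0.45,0,0,0,0],[-0.096,0.596,-0.45,0,0,0,0]]]'
python3 - <<'E'
from h import *
plan(.4827,.3239,.067,-18.3)
im=camera("wrist")
cv2.imwrite("pics/p_w.png",cv2.resize(im[:,:,::-1],(768,576)))
E
```

```text
0.088 [0.48713136 0.31856999 0.088     ] [0.48248171 0.32300621 0.088     ]
0.112 [0.50817921 0.29016173 0.112     ] [0.47950847 0.31726959 0.112     ]
placed [0.66110696 0.01078262 0.131     ]
time: 24.65
ee_pos: [0.4929, 0.2511, 0.2019]
eef_rot: [0.573, 0.414, -0.573, 0.414]
ft_force: [-0.2, -0.4, -0.6]
width: 0.087
time: 25.25
ee_pos: [0.4845, 0.3185, 0.1481]
eef_rot: [-0.575, -0.412, 0.575, -0.412]
ft_force: [0.5, 0.1, 0.6]
width: 0.0866
cur jaw -18.7 turn 0.4 tcp [0.4845 0.3185 0.1481] w 0.0866 t 25.2 F [0.5 0.1 0.6]
shift mm [ -1.8   5.4 -81.1] shares [-0.015  0.045 -0.676] turn [0.0001 0.     0.0012] j7 -0.89
```

View pics/p_w.png

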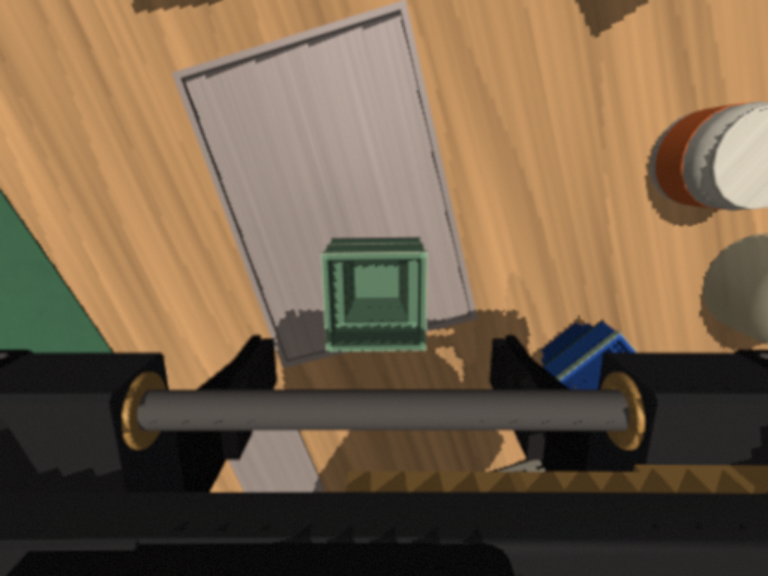

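Pile height confirmed (pot top at z=0.088). The pot at (375,300) is slightly left of centre, so I'll correct by about 3 mm and grip only the top collar.

```bash
python3 -m inch '[[[-0.018,0.033,-0.2,0,0,0,0],[-0.018,0.033,-0.5,0,0,0,0],[-0.018,0.033,-0.67,0,0,0,0],[-0.018,0.033,-0.67,0,0,0,0],[-0.018,0.033,-0.67,0,0,0,1],[-0.018,0.033,-0.67,0,0,0,1],[-0.018,0.033,-0.67,0,0,0,1],[-0.018,0.033,-0.67,0,0,0,1],[-0.018,0.033,-0.67,0,0,0,1],[-0.018,0.033,-0.67,0,0,0,1]]]' 20
python3 -m inch '[[[0,0,0,0,0,0,1],[0,0,0,0,0,0,1],[0,0,0,0,0,0,1]]]' 20
python3 -m inch '[[[0,0,0.1,0,0,0,1],[0,0,0.2,0,0,0,1],[0,0,0.4,0,0,0,1],[0,0,0.6,0,0,0,1],[0,0,0.8,0,0,0,1],[0,0,1,0,0,0,1],[0,0,1,0,0,0,1]]]' 20
python3 - <<'E'
from h import *
plan(.588,.0555,.18,0)
s=camera("scene")
crop(s,230,90,110,90,7,"pics/q_s.png")
E
```

```text
time: 26.3
ee_pos: [0.4816, 0.3239, 0.0678]
eef_rot: [0.575, 0.413, -0.574, 0.412]
ft_force: [0.0, -0.6, 2.1]
width: 0.0541
time: 26.6
ee_pos: [0.4816, 0.3239, 0.0678]
eef_rot: [0.575, 0.413, -0.574, 0.412]
ft_force: [-0.7, -0.7, 5.2]
width: 0.0542
time: 27.3
ee_pos: [0.4829, 0.3246, 0.1917]
eef_rot: [0.577, 0.413, -0.572, 0.412]
ft_force: [-0.1, 0.7, -0.7]
width: 0.0536
cur jaw -18.6 turn 18.6 tcp [0.4829 0.3246 0.1917] w 0.0536 t 27.3 F [-0.1  0.7 -0.7]
shift mm [ 105.1 -269.1  -11.7] shares [ 0.876 -2.243 -0.097] turn [-0.0008  0.0006  0.0518] j7 -0.91
```

View pics/q_s.png

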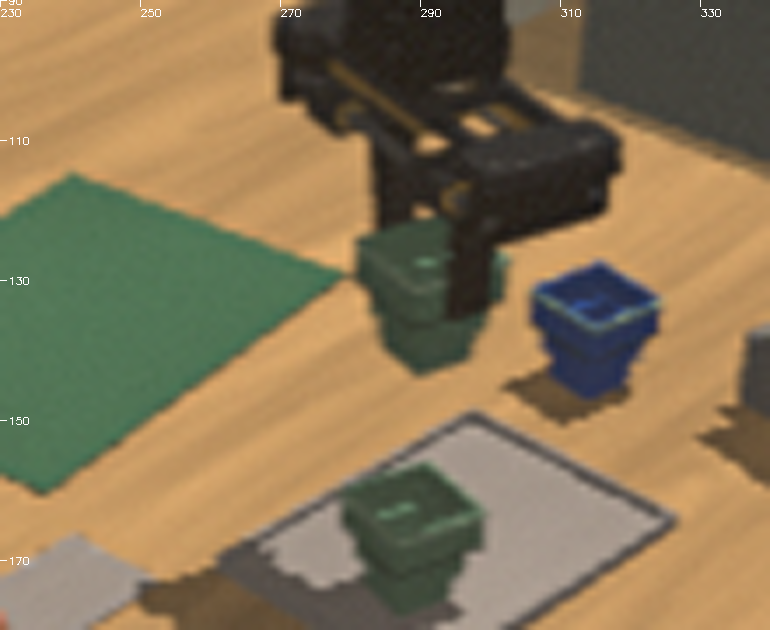

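```bash
python3 -m inch '[[[0.15,-0.3,0,0,0,0.01,1],[0.3,-0.6,0,0,0,0.03,1],[0.4,-0.9,0,0,0,0.052,1],[0.45,-1,0,0,0,0.052,1],[0.45,-1,0,0,0,0.052,1]]]'
python3 -m inch '[[[0.15,-0.3,0,0,0,0,1],[0.3,-0.6,0,0,0,0,1],[0.4,-0.9,0,0,0,0,1],[0.44,-1,0,0,0,0,1],[0.44,-1,0,0,0,0,1],[0.44,-1,0,0,0,0,1]]]'
python3 - <<'E'
from h import *
plan(.590,.0555,.12,0)
E
```

```text
time: 27.85
ee_pos: [0.5359, 0.2011, 0.1869]
eef_rot: [-0.501, -0.499, 0.501, -0.499]
ft_force: [0.1, 0.6, -0.4]
width: 0.0537
time: 28.45
ee_pos: [0.5876, 0.0863, 0.1869]
eef_rot: [0.499, 0.501, -0.499, 0.5]
ft_force: [-0.0, 0.6, -1.1]
width: 0.054
cur jaw 0.2 turn -0.2 tcp [0.5876 0.0863 0.1869] w 0.0540 t 28.4 F [-0.   0.6 -1.1]
shift mm [  2.4 -30.8 -66.9] shares [ 0.02  -0.256 -0.557] turn [-0.0001 -0.0001 -0.0005] j7 -0.10
```

```bash
python3 -m inch '[[[0.02,-0.2,0,0,0,0,1],[0.02,-0.256,-0.1,0,0,0,1],[0.02,-0.256,-0.3,0,0,0,1],[0.02,-0.256,-0.5,0,0,0,1],[0.02,-0.256,-0.5,0,0,0,1],[0.02,-0.256,-0.5,0,0,0,1]]]'
python3 - <<'E'
from h import *
plan(.590,.0555,.111,0)
s=camera("scene")
crop(s,180,150,140,110,5,"pics/r_s.png")
E
```

```text
time: 29.05
ee_pos: [0.5901, 0.0543, 0.1271]
eef_rot: [0.499, 0.501, -0.499, 0.5]
ft_force: [0.1, 0.5, 0.1]
width: 0.0542
cur jaw 0.2 turn -0.2 tcp [0.5901 0.0543 0.1271] w 0.0542 t 29.1 F [0.1 0.5 0.1]
shift mm [ -0.1   1.2 -16.1] shares [-0.001  0.01  -0.134] turn [-0.     -0.0002 -0.0005] j7 -0.02
```

View pics/r_s.png

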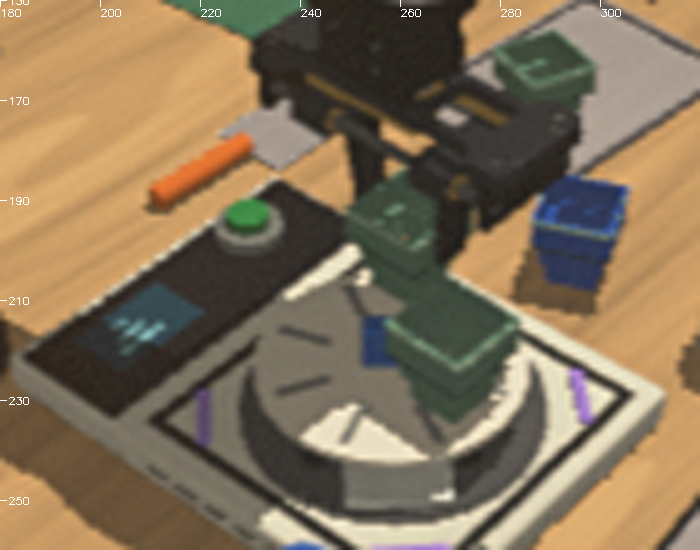

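```bash
python3 -m inch '[[[0,0.01,-0.06,0,0,0,1],[0,0.01,-0.11,0,0,0,1],[0,0.01,-0.128,0,0,0,1],[0,0.01,-0.128,0,0,0,1]]]'
python3 -m inch '[[[0,0,0,0,0,0,0.26],[0,0,0,0,0,0,0.26],[0,0,0,0,0,0,0.26],[0,0,0,0,0,0,0.26],[0,0,0,0,0,0,0.26]]]'
python3 -m inch '[[[0,0,0.2,0,0,0,0.26],[0,0,0.5,0,0,0,0.26],[0,0,0.8,0,0,0,0.26],[0,0.4,0.8,0,0,0,0],[-0.2,0.8,0.8,0,0,0,0],[-0.4,1,0.8,0,0,0,0],[-0.4,1,0.8,0,0,0,0]]]'
python3 - <<'E'
from h import *
plan(.4827,.3239,.12,-18.3)
s=camera("scene");t=camera("top")
crop(s,180,150,140,110,5,"pics/t_s.png")
crop(t,238,125,90,80,7,"pics/t_t.png")
crop(t,120,180,90,70,8,"pics/t_t2.png")
E
```

```text
time: 29.5
ee_pos: [0.5903, 0.0542, 0.1116]
eef_rot: [0.499, 0.5, -0.5, 0.5]
ft_force: [-0.2, 0.1, -0.7]
width: 0.0538
time: 30.0
ee_pos: [0.5906, 0.0542, 0.112]
eef_rot: [0.5, 0.5, -0.5, 0.5]
ft_force: [0.8, 0.1, 0.4]
width: 0.0639
time: 30.7
ee_pos: [0.5395, 0.1799, 0.2078]
eef_rot: [0.498, 0.503, -0.497, 0.501]
ft_force: [-0.7, -0.8, -0.1]
width: 0.0844
cur jaw 0.6 turn -18.9 tcp [0.5395 0.1799 0.2078] w 0.0844 t 30.7 F [-0.7 -0.8 -0.1]
shift mm [-56.8 144.  -87.8] shares [-0.473  1.2   -0.732] turn [-0.0004 -0.0002 -0.0524] j7 -0.31
```

View pics/t_s.png

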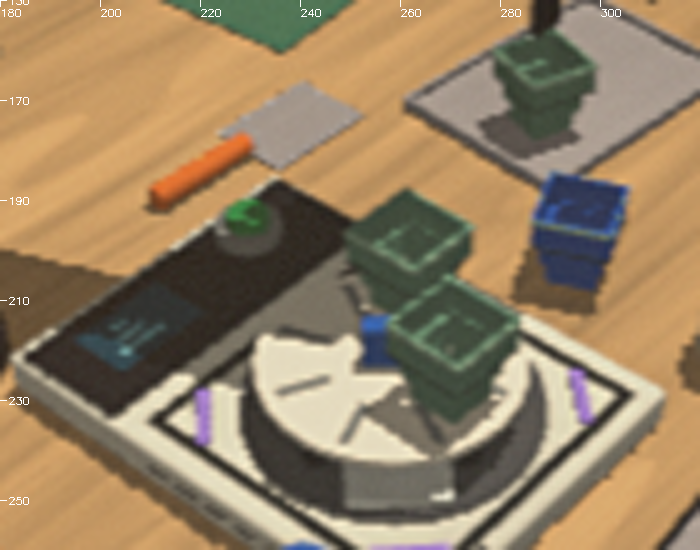

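View pics/t_t2.png

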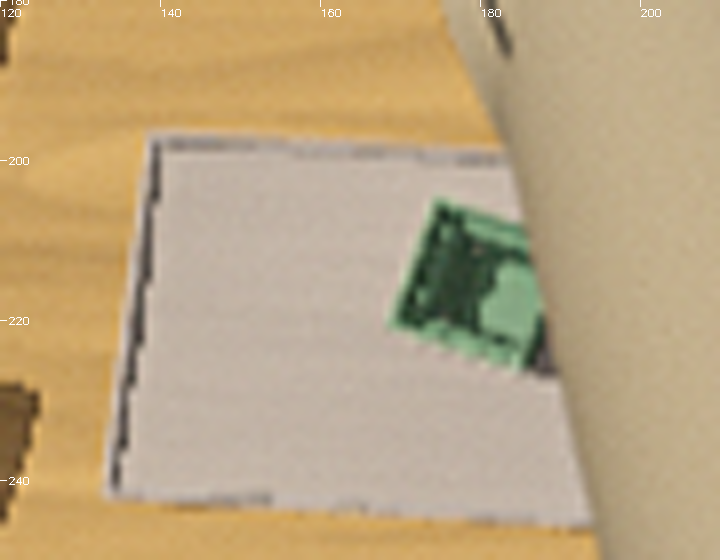

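```bash
python3 - <<'E'
from h import *
s=get_calibration("scene");c=get_calibration("top")
print((onz(c,120+437/8,180+198/8,.064)+onz(c,120+524/8,180+368/8,.064))/2)
print((onz(s,180+497/5,150+65/5,.064)+onz(s,180+597/5,150+75/5,.064))/2)
d=onz(c,120+437/8,180+198/8,.064)-onz(c,120+390/8,180+325/8,.064);print(np.degrees(np.arctan2(d[1],d[0])),np.linalg.norm(d))
E
python3 -m inch '[[[-0.2,0.3,0,0,0,-0.02,0],[-0.4,0.6,0,0,0,-0.04,0],[-0.45,0.9,0,0,0,-0.052,0],[-0.46,1,-0.2,0,0,-0.052,0],[-0.46,1,-0.5,0,0,-0.052,0],[-0.46,1,-0.5,0,0,-0.052,0],[-0.46,1,-0.5,0,0,-0.052,0]]]'
python3 - <<'E'
from h import *
plan(.4827,.3239,.038,-18.3)
im=camera("wrist")
cv2.imwrite("pics/u_w.png",cv2.resize(im[:,:,::-1],(768,576)))
t=camera("top");crop(t,120,180,90,70,8,"pics/u_t2.png")
E
```

```text
[0.48289753 0.32280674 0.064     ]
[0.49686124 0.3082123  0.064     ]
-17.59196295780073 0.05208181110519695
time: 31.5
ee_pos: [0.4882, 0.2927, 0.1484]
eef_rot: [-0.575, -0.411, 0.575, -0.412]
ft_force: [0.9, 0.5, 0.6]
width: 0.0871
cur jaw -18.8 turn 0.5 tcp [0.4882 0.2927 0.1484] w 0.0871 t 31.5 F [0.9 0.5 0.6]
shift mm [  -5.5   31.2 -110.4] shares [-0.046  0.26  -0.92 ] turn [ 0.0002 -0.      0.0013] j7 -0.86
```

View pics/u_w.png

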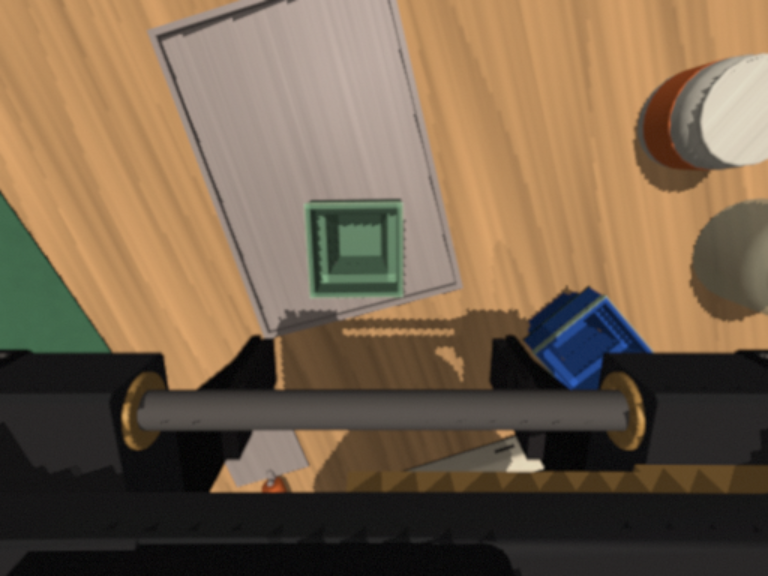

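Run:
```python
from h import *
w=get_calibration("wrist")
p=[(307,202),(403,200),(403,297),(309,297)]
for z in (.064,.05): 
    P=np.array([onz(w,u/1.5,v/1.5,z) for u,v in p]); print(z,P.mean(0),np.linalg.norm(P[1]-P[0]),np.linalg.norm(P[2]-P[1]))
s=get_calibration("scene"); 
for q in ((.4829,.3228,.064),(.4829,.3228,.004)): print(proj(s,q), (proj(s,q)-[180,150])*5)
```

```text
0.064 [0.48270823 0.32575478 0.064     ] 0.05352409442490382 0.056598024232574866
0.05 [0.48099455 0.32340125 0.05      ] 0.05654785523392024 0.059795441944748125
[[288.8621515  160.75218187]] [[544.31075751  53.76090936]]
[[288.04028508 174.0436443 ]] [[540.20142541 120.2182215 ]]
```

View pics/u_t2.png

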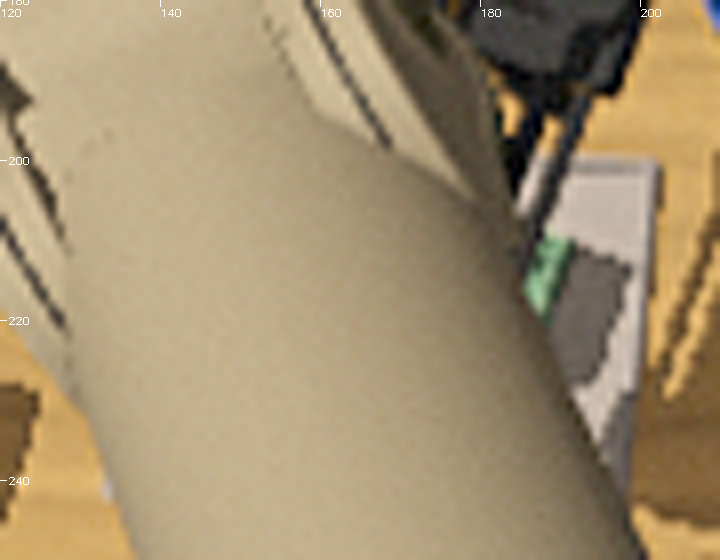

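```bash
python3 -m inch '[[[-0.03,0.24,0,0,0,0.001,0],[-0.045,0.26,-0.2,0,0,0.001,0],[-0.045,0.26,-0.5,0,0,0.001,0],[-0.045,0.26,-0.5,0,0,0.001,0],[-0.045,0.26,-0.5,0,0,0.001,0]]]'
python3 - <<'E'
from h import *
plan(.4828,.324,.038,-18.3)
im=camera("wrist")
cv2.imwrite("pics/v_w.png",cv2.resize(im[:,:,::-1],(768,576)))
E
```

```text
time: 32.1
ee_pos: [0.4828, 0.3251, 0.0895]
eef_rot: [0.574, 0.414, -0.573, 0.414]
ft_force: [0.5, 0.6, 0.2]
width: 0.0869
cur jaw -18.3 turn 0.0 tcp [0.4828 0.3251 0.0895] w 0.0869 t 32.1 F [0.5 0.6 0.2]
shift mm [  0.   -1.1 -51.5] shares [ 0.    -0.009 -0.429] turn [-0.      0.0001  0.0001] j7 -0.88
```

View pics/v_w.png

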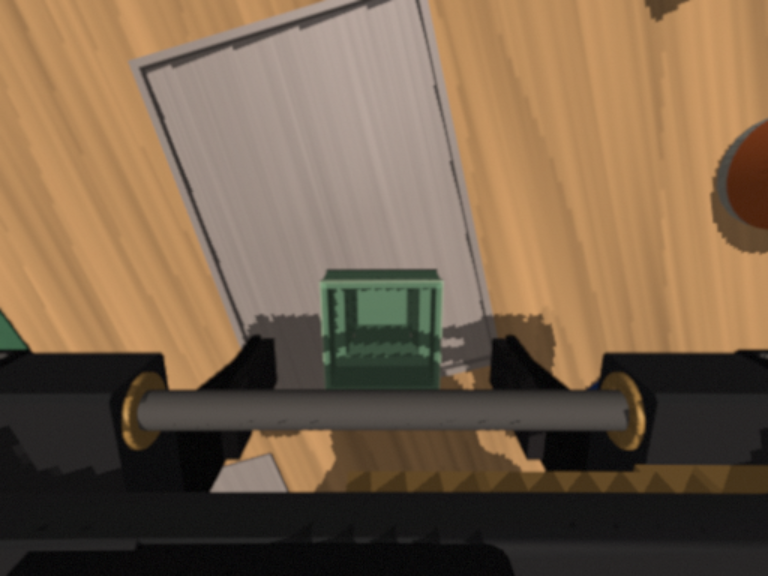

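Centred at (381,330). Gripping.

```bash
python3 -m inch '[[[0,0,-0.2,0,0,0,0],[0,0,-0.42,0,0,0,0],[0,0,-0.42,0,0,0,0],[0,0,-0.42,0,0,0,1],[0,0,-0.42,0,0,0,1],[0,0,-0.42,0,0,0,1],[0,0,-0.42,0,0,0,1],[0,0,-0.42,0,0,0,1],[0,0,-0.42,0,0,0,1],[0,0,-0.42,0,0,0,1]]]' 20
python3 -m inch '[[[0,0,0,0,0,0,1],[0,0,0,0,0,0,1],[0,0,0.2,0,0,0,1],[0,0,0.5,0,0,0,1],[0,0,0.9,0,0,0,1],[0,0,1,0,0,0,1],[0,0,1,0,0,0,1]]]' 20
python3 - <<'E'
from h import *
plan(.588,-.0365,.19,0)
s=camera("scene")
crop(s,230,90,110,90,7,"pics/w_s.png")
E
```

```text
time: 33.15
ee_pos: [0.4821, 0.3256, 0.038]
eef_rot: [0.573, 0.414, -0.573, 0.414]
ft_force: [-1.8, -0.5, 5.8]
width: 0.054
time: 33.85
ee_pos: [0.483, 0.3261, 0.1597]
eef_rot: [0.574, 0.414, -0.572, 0.414]
ft_force: [-0.4, 0.1, -1.2]
width: 0.0538
cur jaw -18.3 turn 18.3 tcp [0.483  0.3261 0.1597] w 0.0538 t 33.9 F [-0.4  0.1 -1.2]
shift mm [ 105.  -362.6   30.3] shares [ 0.875 -3.022  0.253] turn [-0.0005  0.0004  0.0507] j7 -0.90
```

View pics/w_s.png

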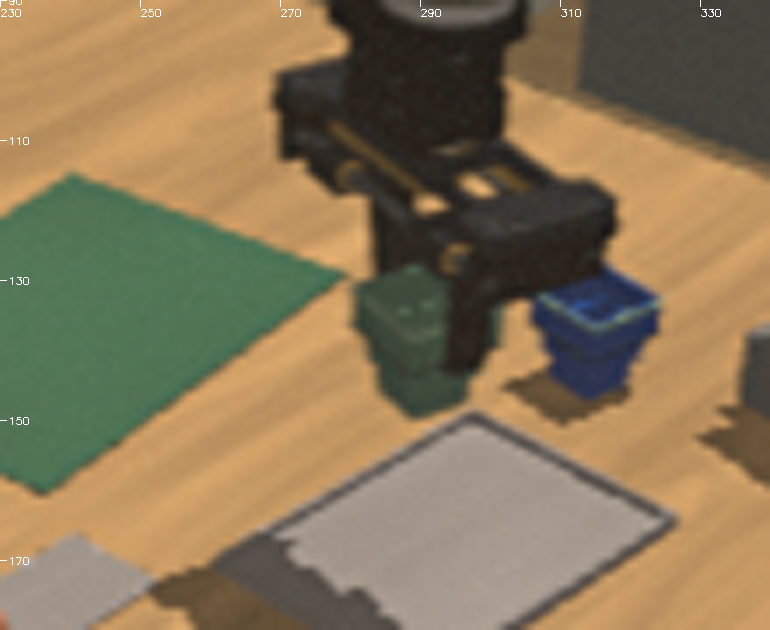

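The third pot is held. I'll route it over the console (x≈0.48) so it doesn't pass above the placed pots.

```bash
python3 -m inch '[[[0,-0.3,0.1,0,0,0.01,1],[0,-0.6,0.25,0,0,0.03,1],[0,-0.9,0.25,0,0,0.051,1],[0,-1,0.25,0,0,0.051,1],[0,-1,0.25,0,0,0.051,1]]]'
python3 -m inch '[[[0,-0.3,0,0,0,0,1],[0,-0.6,0,0,0,0,1],[0,-0.9,0,0,0,0,1],[0,-1,0,0,0,0,1],[0,-1,0,0,0,0,1]]]'
python3 -m inch '[[[0,-0.3,0,0,0,0,1],[0.1,-0.6,0,0,0,0,1],[0.3,-0.9,0,0,0,0,1],[0.6,-1,0,0,0,0,1],[0.87,-1,0,0,0,0,1],[0.87,-1,0,0,0,0,1],[0.87,-1,0,0,0,0,1]]]'
python3 - <<'E'
from h import *
plan(.588,-.0365,.115,0)
s=camera("scene")
crop(s,180,150,140,110,5,"pics/x_s.png")
E
```

```text
time: 34.4
ee_pos: [0.4815, 0.2034, 0.1861]
eef_rot: [-0.5, -0.499, 0.502, -0.499]
ft_force: [-0.9, -0.1, -1.2]
width: 0.0538
time: 34.9
ee_pos: [0.4818, 0.0852, 0.1868]
eef_rot: [-0.5, -0.5, 0.501, -0.5]
ft_force: [1.0, 0.9, -0.5]
width: 0.0539
time: 35.6
ee_pos: [0.5867, -0.0321, 0.1859]
eef_rot: [0.498, 0.501, -0.5, 0.501]
ft_force: [-0.1, -0.8, -0.8]
width: 0.0541
cur jaw 0.2 turn -0.2 tcp [ 0.5867 -0.0321  0.1859] w 0.0541 t 35.6 F [-0.1 -0.8 -0.8]
shift mm [  1.3  -4.4 -70.9] shares [ 0.011 -0.037 -0.591] turn [ 0.0001 -0.0004 -0.0006] j7 0.13
```

View pics/x_s.png

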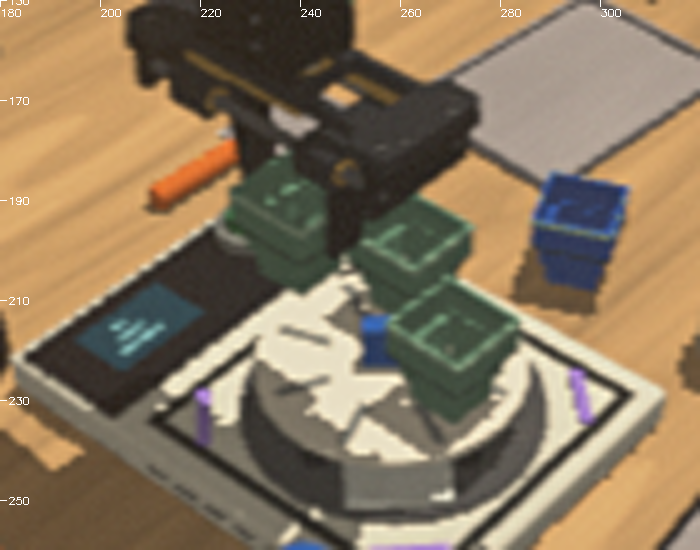

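```bash
python3 -m inch '[[[0.011,-0.037,-0.2,0,0,0,1],[0.011,-0.037,-0.4,0,0,0,1],[0.011,-0.037,-0.58,0,0,0,1],[0.011,-0.037,-0.58,0,0,0,1],[0.011,-0.037,-0.58,0,0,0,1]]]'
python3 - <<'E'
from h import *
plan(.588,-.0365,.1055,0)
s=camera("scene")
crop(s,180,150,140,110,5,"pics/y_s.png")
E
```

```text
time: 36.15
ee_pos: [0.5874, -0.0382, 0.1186]
eef_rot: [0.5, 0.501, -0.499, 0.5]
ft_force: [0.5, -0.8, -0.2]
width: 0.0538
cur jaw 0.1 turn -0.1 tcp [ 0.5874 -0.0382  0.1186] w 0.0538 t 36.1 F [ 0.5 -0.8 -0.2]
shift mm [  0.6   1.7 -13.1] shares [ 0.005  0.014 -0.109] turn [-0.0001  0.     -0.0004] j7 0.18
```

View pics/y_s.png

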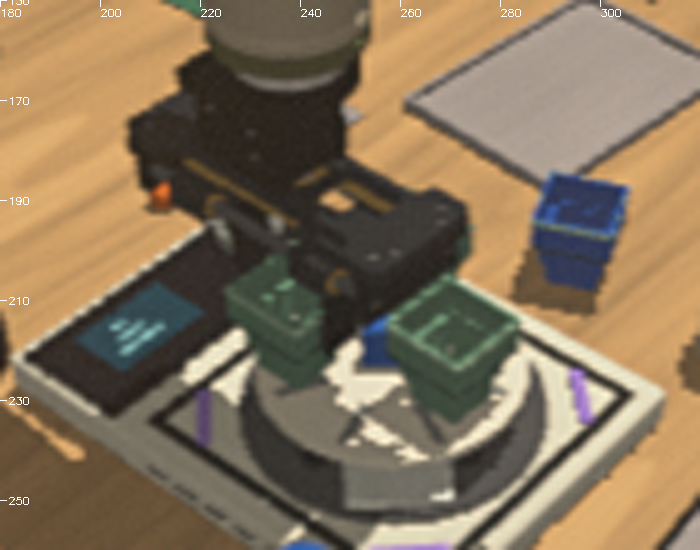

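```bash
python3 -m inch '[[[0,0.005,-0.05,0,0,0,1],[0,0.005,-0.09,0,0,0,1],[0,0.005,-0.108,0,0,0,1],[0,0.005,-0.108,0,0,0,1]]]'
python3 -m inch '[[[0,0,0,0,0,0,0.26],[0,0,0,0,0,0,0.26],[0,0,0,0,0,0,0.26],[0,0,0,0,0,0,0.26],[0,0,0,0,0,0,0.26]]]'
python3 -m inch '[[[0,0,0.2,0,0,0,0.26],[0,0,0.5,0,0,0,0.26],[0,0,0.8,0,0,0,0.26],[0,-0.4,0.8,0,0,0,0],[-0.2,-0.8,0.8,0,0,0,0],[-0.4,-1,0.8,0,0,0,0],[-0.4,-1,0.8,0,0,0,0]]]'
python3 - <<'E'
from h import *
plan(.475,-.388,.25,88)
s=camera("scene");t=camera("top")
crop(s,180,150,140,110,5,"pics/z_s.png")
cv2.imwrite("pics/z_s2.png",cv2.resize(s[:,:,::-1],(768,576)))
crop(t,238,125,90,80,7,"pics/z_t.png")
E
```

```text
time: 36.6
ee_pos: [0.5877, -0.0384, 0.1051]
eef_rot: [0.5, 0.5, -0.5, 0.5]
ft_force: [-0.3, -0.3, -0.3]
width: 0.0536
time: 37.1
ee_pos: [0.5877, -0.0384, 0.105]
eef_rot: [0.5, 0.5, -0.5, 0.5]
ft_force: [0.1, 0.4, 0.3]
width: 0.0641
time: 37.8
ee_pos: [0.5364, -0.1642, 0.2015]
eef_rot: [-0.502, -0.498, 0.502, -0.498]
ft_force: [0.0, 0.9, 1.0]
width: 0.0844
cur jaw -0.4 turn 88.4 tcp [ 0.5364 -0.1642  0.2015] w 0.0844 t 37.8 F [0.  0.9 1. ]
shift mm [ -61.4 -223.8   48.5] shares [-0.512 -1.865  0.404] turn [1.000e-04 1.000e-04 2.455e-01] j7 0.34
```

View pics/z_s.png

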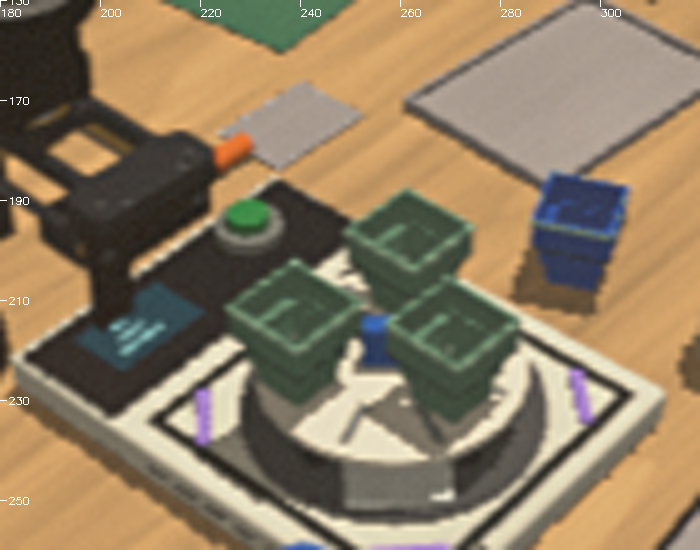

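View pics/z_t.png

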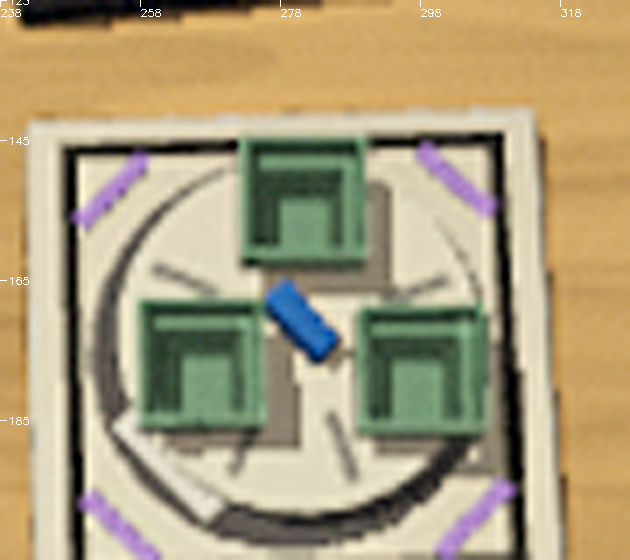

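View pics/z_s2.png

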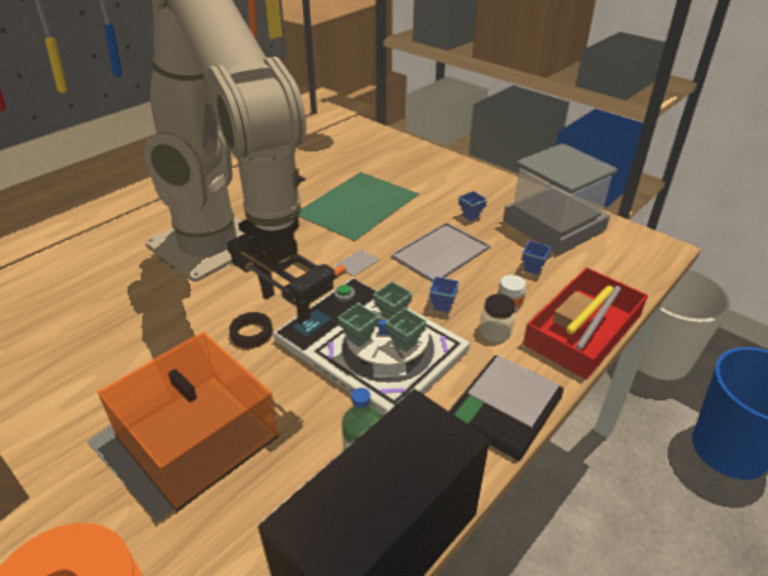

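All three pots stand upright and apart. The hood has been knocked aside: it's off the mat's centre now and may be tilted on the mat's edge. I'll measure both.

Run:
```python
from h import *
np.set_printoptions(precision=4,suppress=True)
c=get_calibration("top")
T=lambda x,y,z: onz(c,238+x/7,125+y/7,z)
for n,q in (("A",((239,138),(367,138),(364,268),(240,264))),("B",((139,300),(262,300),(265,428),(142,430))),("C",((358,308),(487,304),(487,434),(360,437)))):
    print(n,np.mean([T(x,y,.131) for x,y in q],0))
print("hub",T(302,321,.101))
t=camera("top"); s=camera("scene")
crop(t,350,160,115,110,6,"pics/aa_t.png")
crop(s,50,210,150,130,5,"pics/aa_s.png")
```

```text
A [0.6611 0.0108 0.131 ]
B [0.5893 0.0542 0.131 ]
C [ 0.5867 -0.0396  0.131 ]
hub [0.6158 0.0098 0.101 ]
```

View pics/aa_t.png

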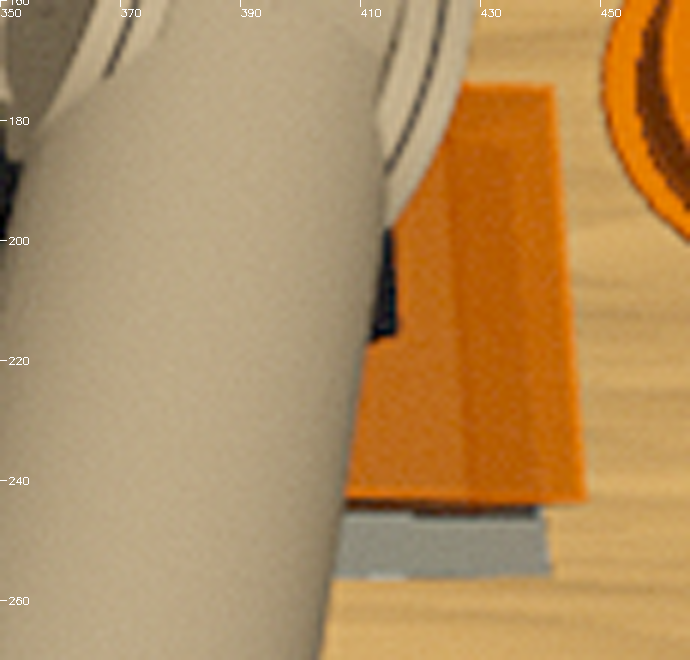

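View pics/aa_s.png

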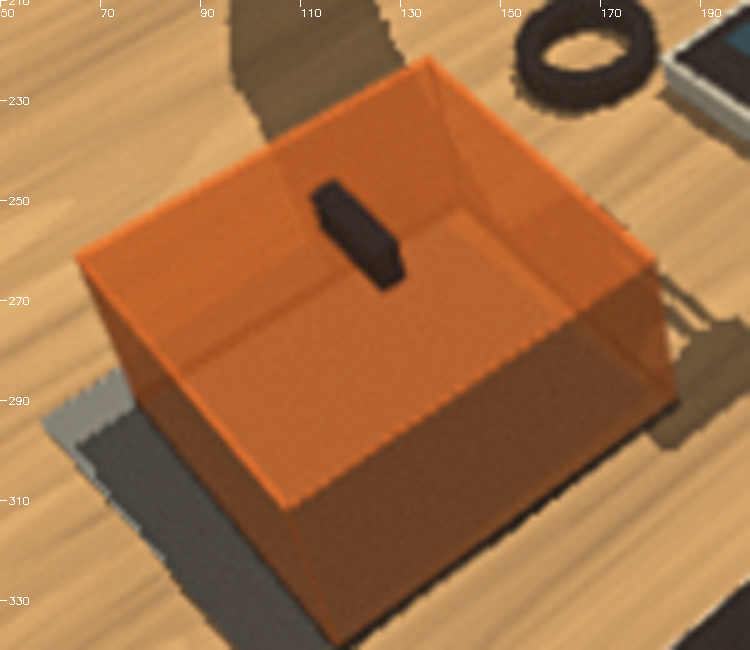

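Run:
```python
from h import *
np.set_printoptions(precision=4,suppress=True)
s=get_calibration("scene"); c=get_calibration("top")
S=lambda x,y,z: onz(s,50+x/5,210+y/5,z)
P=np.array([S(x,y,.125) for x,y in ((78,258),(428,58),(655,262),(288,508))]); print(P,P.mean(0))
for i in range(4):
    d=P[(i+1)%4]-P[i]; print(np.linalg.norm(d),np.degrees(np.arctan2(d[1],d[0])))
a,b=S(325,186,.155),S(393,250,.155);print(a,b,(a+b)/2);d=b-a;print(np.linalg.norm(d),np.degrees(np.arctan2(d[1],d[0])))
T=lambda x,y,z: onz(c,350+x/6,160+y/6,z)
print("roof right edge top",T(552,88,.125),T(585,500,.125))
plan(.53,-.36,.25,88)
```

```text
[[ 0.3974 -0.464   0.125 ]
 [ 0.4051 -0.262   0.125 ]
 [ 0.6117 -0.2703  0.125 ]
 [ 0.6019 -0.4701  0.125 ]] [ 0.504  -0.3666  0.125 ]
0.20210750574648192 87.83289437648261
0.20685212602142103 -2.2799712360892985
0.2001054253944854 -92.82019925282286
0.20457716208355686 178.28314036946549
[ 0.4756 -0.3639  0.155 ] [ 0.5359 -0.3645  0.155 ] [ 0.5057 -0.3642  0.155 ]
0.06031682062398338 -0.5482632082448773
roof right edge top [ 0.5982 -0.468   0.125 ] [ 0.3957 -0.4636  0.125 ]
cur jaw 0.2 turn 87.8 tcp [ 0.5403 -0.1572  0.2009] w 0.0867 t 38.0 F [0.  1.1 0. ]
shift mm [ -10.3 -202.8   49.1] shares [-0.086 -1.69   0.409] turn [-0.0001 -0.      0.2439] j7 0.34
```

```bash
python3 -m inch '[[[0,0,0.2,0,0,0.02,0],[0,-0.1,0.41,0,0,0.04,0],[-0.1,-0.3,0.41,0,0,0.06,0],[-0.2,-0.5,0.41,0,0,0.08,0],[-0.3,-0.7,0.41,0,0,0.1,0],[-0.3,-0.9,0.41,0,0,0.12,0],[-0.3,-1,0.41,0,0,0.14,0],[-0.3,-1,0.41,0,0,0.16,0],[-0.3,-1,0.41,0,0,0.16,0]]]'
python3 -m inch '[[[0,-0.2,0,0,0,0.02,0],[0,-0.5,0,0,0,0.04,0],[0,-0.74,0,0,0,0.06,0],[0,-0.74,0,0,0,0.08,0],[0,-0.74,0,0,0,0.083,0],[0,-0.74,0,0,0,0.083,0]]]'
python3 - <<'E'
from h import *
plan(.504,-.366,.19,88)
im=camera("wrist")
cv2.imwrite("pics/ab_w.png",cv2.resize(im[:,:,::-1],(768,576)))
E
```

```text
time: 38.9
ee_pos: [0.5045, -0.2777, 0.2499]
eef_rot: [0.196, 0.68, -0.196, 0.679]
ft_force: [0.7, 0.2, 0.3]
width: 0.0872
time: 39.5
ee_pos: [0.5046, -0.3659, 0.2499]
eef_rot: [0.016, 0.707, -0.016, 0.707]
ft_force: [-0.5, 0.6, 0.4]
width: 0.0867
cur jaw 87.4 turn 0.6 tcp [ 0.5046 -0.3659  0.2499] w 0.0867 t 39.5 F [-0.5  0.6  0.4]
shift mm [ -0.6  -0.1 -59.9] shares [-0.005 -0.001 -0.499] turn [-0.0001 -0.      0.0016] j7 2.23
```

View pics/ab_w.png

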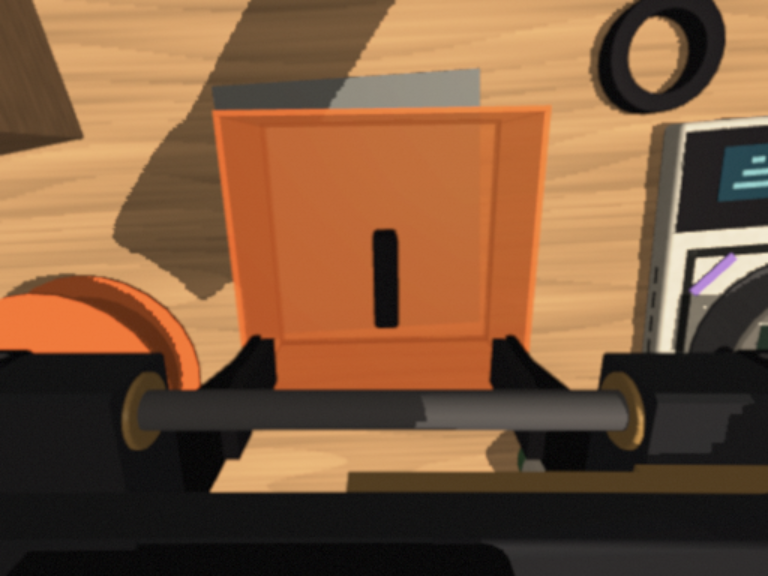

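```bash
python3 - <<'E'
from h import *
np.set_printoptions(precision=4,suppress=True)
w=get_calibration("wrist")
P=np.array([onz(w,u/1.5,v/1.5,.155) for u,v in ((374,230),(397,230),(398,327),(376,327))]);print(P,P.mean(0))
d=P[0]+P[1]-P[2]-P[3];print(np.degrees(np.arctan2(d[1],d[0])))
Q=np.array([onz(w,u/1.5,v/1.5,.125) for u,v in ((214,111),(549,107))]);print(Q)
E
python3 -m inch '[[[0,0,-0.3,0,0,0.0015,0],[0,0,-0.5,0,0,0.0015,0],[0,0,-0.8,0,0,0.0015,0],[0,0,-1,0,0,0.0015,0],[0,0,-1,0,0,0.0015,0],[0,0,-1,0,0,0.0015,0]]]'
python3 - <<'E'
from h import *
plan(.504,-.366,.129,88)
E
```

```text
[[ 0.4656 -0.3684  0.155 ]
 [ 0.4662 -0.3549  0.155 ]
 [ 0.5273 -0.3564  0.155 ]
 [ 0.5267 -0.3702  0.155 ]] [ 0.4964 -0.3625  0.155 ]
178.4323058137475
[[ 0.3934 -0.4628  0.125 ]
 [ 0.4002 -0.2592  0.125 ]]
time: 40.15
ee_pos: [0.5041, -0.3663, 0.1303]
eef_rot: [0.012, 0.707, -0.012, 0.707]
ft_force: [-0.0, 0.4, 0.2]
width: 0.0869
cur jaw 88.0 turn -0.0 tcp [ 0.5041 -0.3663  0.1303] w 0.0869 t 40.1 F [-0.   0.4  0.2]
shift mm [-0.1  0.3 -1.3] shares [-0.001  0.003 -0.011] turn [-0.0001 -0.     -0.0001] j7 2.28
```

```bash
python3 -m inch '[[[-0.025,0.015,-0.012,0,0,0,0],[-0.025,0.015,-0.012,0,0,0,0],[-0.025,0.015,-0.012,0,0,0,1],[-0.025,0.015,-0.012,0,0,0,1],[-0.025,0.015,-0.012,0,0,0,1],[-0.025,0.015,-0.012,0,0,0,1],[-0.025,0.015,-0.012,0,0,0,1],[-0.025,0.015,-0.012,0,0,0,1],[-0.025,0.015,-0.012,0,0,0,1],[-0.025,0.015,-0.012,0,0,0,1]]]' 50
python3 -m inch '[[[0,0,0,0,0,0,1],[0,0,0,0,0,0,1],[0,0,0,0,0,0,1],[0,0,0,0,0,0,1],[0,0,0,0,0,0,1]]]' 50
python3 -m inch '[[[0,0,0.1,0,0,0,1],[0,0,0.25,0,0,0,1],[0,0,0.5,0,0,0,1],[0,0,0.75,0,0,0,1],[0,0,1,0,0,0,1],[0,0,1,0,0,0,1]]]' 50
python3 - <<'E'
from h import *
plan(.618,.0105,.30,91.6)
s=camera("scene")
cv2.imwrite("pics/ac_s.png",cv2.resize(s[:,:,::-1],(768,576)))
E
```

```text
time: 41.15
ee_pos: [0.5006, -0.3654, 0.1287]
eef_rot: [0.012, 0.707, -0.012, 0.707]
ft_force: [0.2, -0.0, 0.0]
width: 0.0311
time: 41.65
ee_pos: [0.5005, -0.3654, 0.1287]
eef_rot: [0.012, 0.707, -0.012, 0.707]
ft_force: [-1.4, 1.2, 1.1]
width: 0.0156
time: 42.25
ee_pos: [0.502, -0.3668, 0.2535]
eef_rot: [0.011, 0.705, -0.013, 0.709]
ft_force: [0.9, -0.4, -3.8]
width: 0.0157
cur jaw 88.1 turn 3.5 tcp [ 0.502  -0.3668  0.2535] w 0.0157 t 42.2 F [ 0.9 -0.4 -3.8]
shift mm [116.  377.3  46.5] shares [0.967 3.144 0.388] turn [0.0005 0.001  0.0097] j7 2.25
```

View pics/ac_s.png

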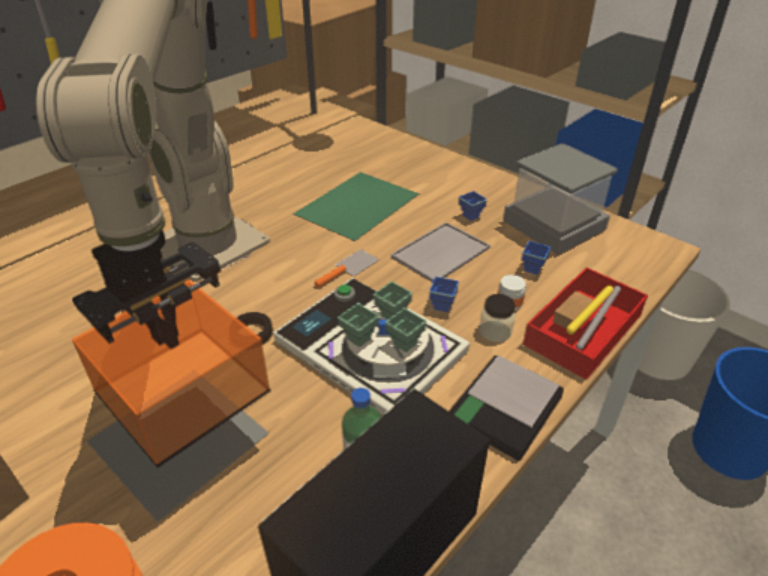

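```bash
python3 -m inch '[[[0,0,0.2,0,0,0,1],[0,0.1,0.48,0,0,0,1],[0,0.3,0.48,0,0,0.003,1],[0.1,0.6,0.48,0,0,0.006,1],[0.2,0.9,0.48,0,0,0.01,1],[0.2,1,0.48,0,0,0.01,1],[0.2,1,0.48,0,0,0.01,1]]]'
python3 -m inch '[[[0.1,0.3,0,0,0,0,1],[0.2,0.6,0,0,0,0,1],[0.2,0.9,0,0,0,0,1],[0.2,1,0,0,0,0,1],[0.2,1,0,0,0,0,1]]]'
python3 -m inch '[[[0,0.3,0,0,0,0,1],[0.1,0.6,0,0,0,0,1],[0.3,0.9,0,0,0,0,1],[0.5,1,0,0,0,0,1],[0.55,1,0,0,0,0,1],[0.55,1,0,0,0,0,1],[0.55,1,0,0,0,0,1]]]'
python3 - <<'E'
from h import *
plan(.618,.0105,.30,91.6)
s=camera("scene"); w=camera("wrist")
cv2.imwrite("pics/ad_s.png",cv2.resize(s[:,:,::-1],(768,576)))
cv2.imwrite("pics/ad_w.png",cv2.resize(w[:,:,::-1],(768,576)))
E
```

```text
time: 43.0
ee_pos: [0.5251, -0.2424, 0.3047]
eef_rot: [-0.012, 0.708, 0.013, 0.706]
ft_force: [-0.5, -0.6, -5.1]
width: 0.0153
time: 43.5
ee_pos: [0.5485, -0.1241, 0.3054]
eef_rot: [-0.011, 0.708, 0.012, 0.707]
ft_force: [1.1, -0.5, -4.0]
width: 0.0157
time: 44.2
ee_pos: [0.6142, -0.0082, 0.3061]
eef_rot: [-0.01, 0.707, 0.009, 0.707]
ft_force: [0.9, -0.1, -3.6]
width: 0.0158
cur jaw 91.5 turn 0.1 tcp [ 0.6142 -0.0082  0.3061] w 0.0158 t 44.2 F [ 0.9 -0.1 -3.6]
shift mm [ 3.8 18.7 -6.1] shares [ 0.032  0.156 -0.05 ] turn [ 0.0002 -0.0001  0.0002] j7 1.62
```

View pics/ad_s.png

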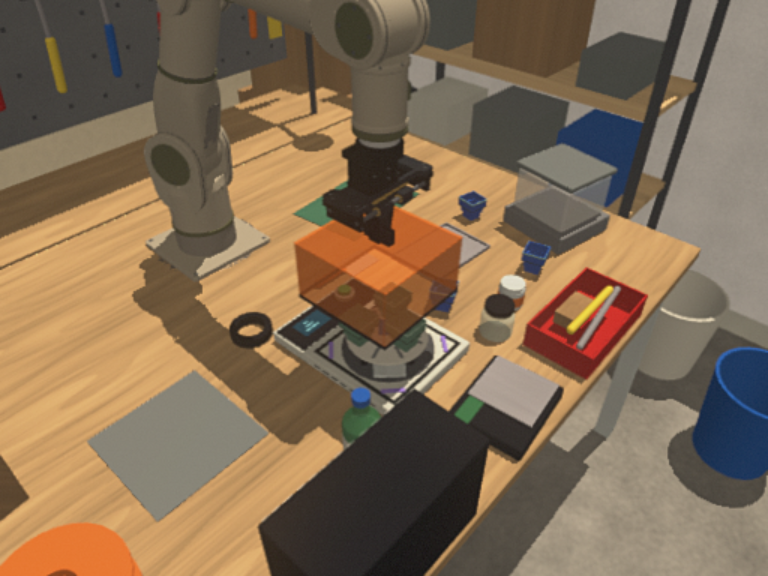

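View pics/ad_w.png

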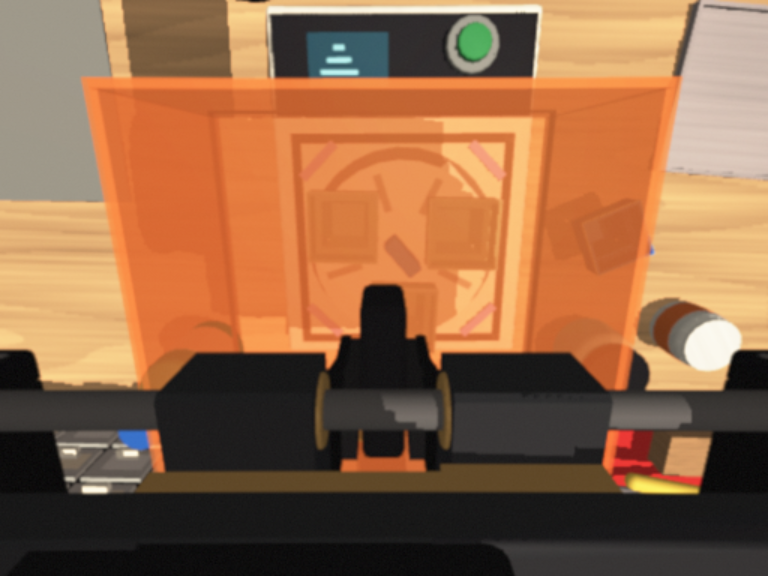

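Run:
```python
from h import *
np.set_printoptions(precision=4,suppress=True)
w=get_calibration("wrist"); s=get_calibration("scene"); st=read_state(); print(st['ee_pos'])
z=.3061-.0037
Q=np.array([onz(w,u/1.5,v/1.5,z) for u,v in ((83,80),(678,78))]);print(Q, np.linalg.norm(Q[1]-Q[0]))
B=np.array([onz(w,u/1.5,v/1.5,z+.03) for u,v in ((383,286),(383,457))]);print(B,B.mean(0))
# scene roof corners: read from 768 view
P=np.array([onz(s,u/1.5,v/1.5,z) for u,v in ((296,244),(461,239),(373,294))]);print(P, (P[0]+P[1])/2)
im=camera("scene"); crop(im,185,120,140,120,5,"pics/ae_s.png")
```

```text
[ 0.6141 -0.0074  0.3066]
[[ 0.5128 -0.1127  0.3024]
 [ 0.5065  0.0921  0.3024]] 0.20484730107342758
[[ 0.5751 -0.0076  0.3324]
 [ 0.64   -0.0058  0.3324]] [ 0.6076 -0.0067  0.3324]
[[ 0.5204 -0.1157  0.3024]
 [ 0.7183  0.0847  0.3024]
 [ 0.7069 -0.1238  0.3024]] [ 0.6193 -0.0155  0.3024]
```

View pics/ae_s.png

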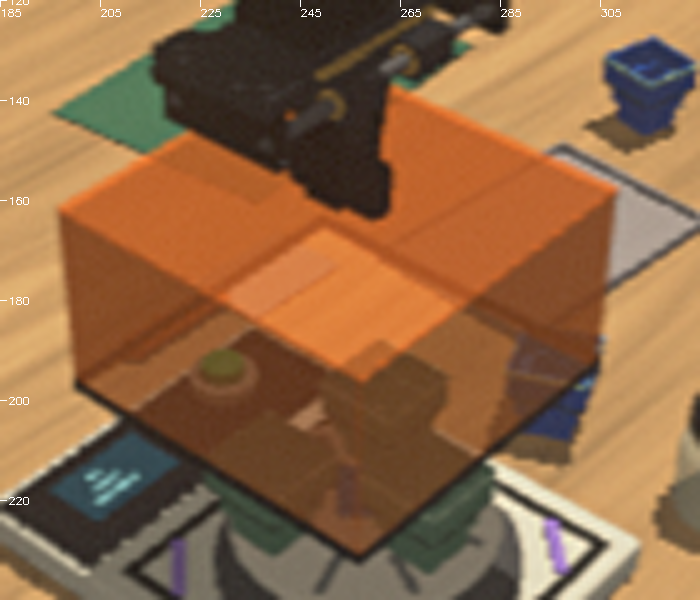

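Run:
```python
from h import *
np.set_printoptions(precision=4,suppress=True)
s=get_calibration("scene"); z=.3024
P=np.array([onz(s,185+u/5,120+v/5,z) for u,v in ((60,209),(615,190),(362,382))]);print(P,(P[0]+P[1])/2)
P=np.array([onz(s,185+u/5,120+v/5,z-.122) for u,v in ((78,385),(600,365),(360,560))]);print(P,(P[0]+P[1])/2)
plan(.6175,.0105,.25,91.6)
```

```text
[[ 0.5168 -0.1137  0.3024]
 [ 0.7159  0.0908  0.3024]
 [ 0.7225 -0.1114  0.3024]] [ 0.6164 -0.0115  0.3024]
[[ 0.5117 -0.1111  0.1804]
 [ 0.7138  0.0961  0.1804]
 [ 0.7169 -0.1064  0.1804]] [ 0.6127 -0.0075  0.1804]
cur jaw 91.6 turn -0.0 tcp [ 0.6142 -0.0069  0.3067] w 0.0157 t 44.4 F [-0.4  0.3 -2.5]
shift mm [  3.3  17.4 -56.7] shares [ 0.028  0.145 -0.472] turn [-0.  0. -0.] j7 1.62
```

```bash
python3 -m inch '[[[0.02,0.1,0,0,0,0,1],[0.035,0.155,0,0,0,0,1],[0.035,0.155,0,0,0,0,1],[0.035,0.155,-0.2,0,0,0,1],[0.035,0.155,-0.45,0,0,0,1],[0.035,0.155,-0.7,0,0,0,1],[0.035,0.155,-0.9,0,0,0,1],[0.035,0.155,-1,0,0,0,1],[0.035,0.155,-1,0,0,0,1],[0.035,0.155,-1,0,0,0,1]]]'
python3 - <<'E'
from h import *
plan(.6185,.0115,.156,91.6)
im=camera("scene"); crop(im,175,140,145,120,5,"pics/af_s.png")
E
```

```text
time: 45.35
ee_pos: [0.6194, 0.0132, 0.1875]
eef_rot: [-0.011, 0.707, 0.011, 0.708]
ft_force: [0.5, -0.4, -4.5]
width: 0.0151
cur jaw 91.7 turn -0.1 tcp [0.6194 0.0132 0.1875] w 0.0151 t 45.4 F [ 0.5 -0.4 -4.5]
shift mm [ -0.9  -1.7 -31.5] shares [-0.008 -0.014 -0.263] turn [-0.      0.0002 -0.0003] j7 1.61
```

View pics/af_s.png

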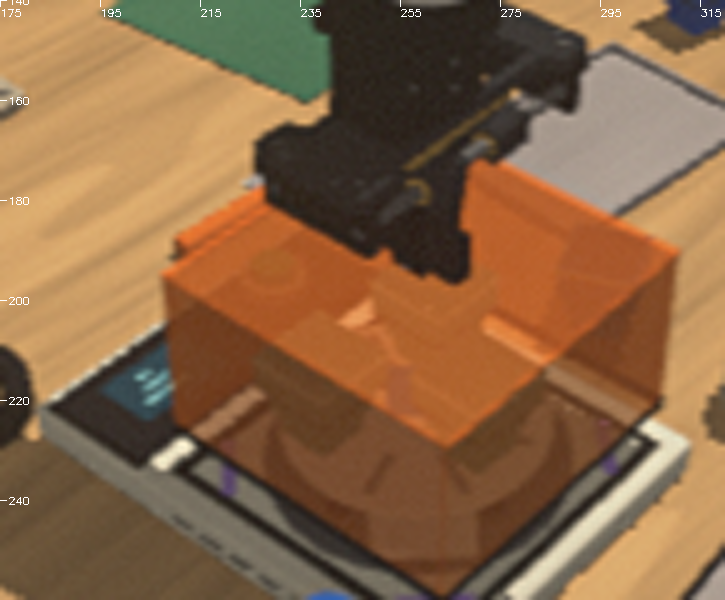

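```bash
python3 -m inch '[[[-0.005,-0.012,-0.1,0,0,0,1],[-0.005,-0.012,-0.2,0,0,0,1],[-0.005,-0.012,-0.25,0,0,0,1],[-0.005,-0.012,-0.25,0,0,0,1],[-0.005,-0.012,-0.25,0,0,0,1]]]'
python3 - <<'E'
from h import *
np.set_printoptions(precision=4,suppress=True)
plan(.6185,.0115,.1557,91.6)
w=get_calibration("wrist")
im=camera("scene"); crop(im,175,140,145,120,5,"pics/ag_s.png")
im=camera("wrist"); cv2.imwrite("pics/ag_w.png",cv2.resize(im[:,:,::-1],(768,576)))
E
```

```text
time: 45.9
ee_pos: [0.6181, 0.0117, 0.1559]
eef_rot: [-0.011, 0.707, 0.011, 0.707]
ft_force: [-0.6, 0.3, -3.8]
width: 0.0157
cur jaw 91.7 turn -0.1 tcp [0.6181 0.0117 0.1559] w 0.0157 t 45.9 F [-0.6  0.3 -3.8]
shift mm [ 0.4 -0.2 -0.2] shares [ 0.003 -0.002 -0.002] turn [-0.     -0.0001 -0.0003] j7 1.62
```

View pics/ag_s.png

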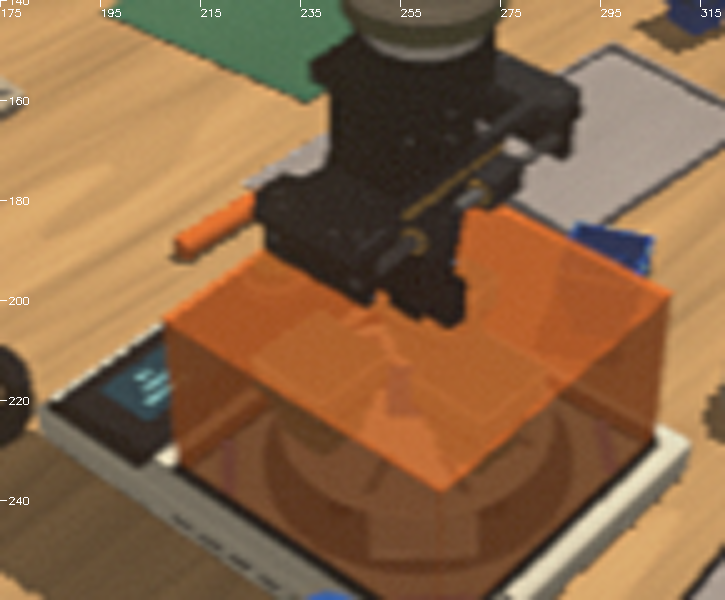

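View pics/ag_w.png

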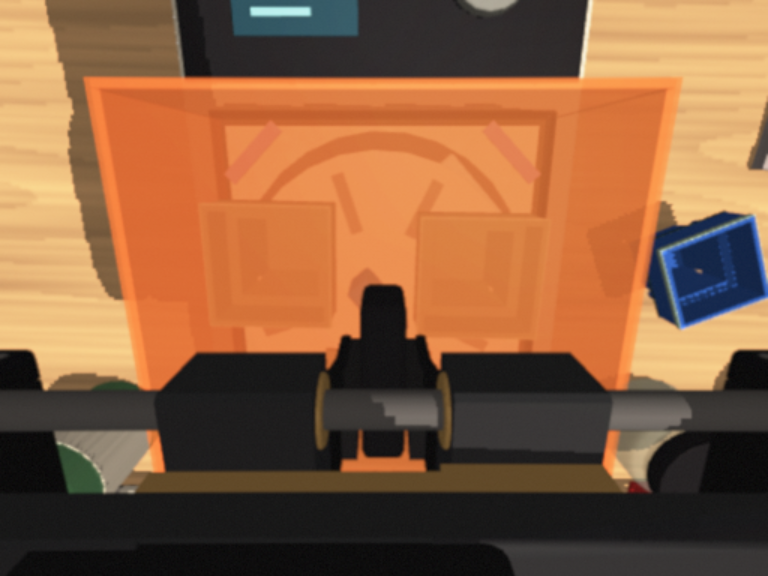

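```bash
python3 -m inch '[[[0,0,-0.006,0,0,0,1],[0,0,-0.01,0,0,0,1],[0,0,-0.01,0,0,0,1]]]'
python3 -m inch '[[[0,0,0,0,0,0,0.3],[0,0,0,0,0,0,0.2],[0,0,0,0,0,0,0],[0,0,0,0,0,0,0],[0,0,0,0,0,0,0],[0,0,0,0,0,0,0],[0,0,0.3,0,0,0,0],[0,0,0.7,0,0,0,0],[0,0,1,0,0,0,0],[0,0,1,0,0,0,0]]]'
python3 -m inch '[[[0,-0.4,0,0,0,0,0],[-0.2,-0.8,0,0,0,0,0],[-0.4,-1,0,0,0,0,0],[-0.4,-1,0,0,0,0,0]]]'
python3 -m inch '[[[0,-0.4,0,0,0,0,0],[-0.2,-0.8,0,0,0,0,0],[-0.4,-1,0,0,0,0,0],[-0.4,-1,0,0,0,0,0]]]'
python3 - <<'E'
from h import *
plan(.4405,.065,.1,91.6)
s=camera("scene");t=camera("top")
crop(s,180,150,140,120,5,"pics/ah_s.png")
crop(t,235,125,100,120,5,"pics/ah_t.png")
E
```

```text
time: 46.3
ee_pos: [0.6182, 0.0117, 0.1557]
eef_rot: [-0.01, 0.707, 0.011, 0.707]
ft_force: [-5.3, -0.8, 5.3]
width: 0.0154
time: 47.3
ee_pos: [0.6204, 0.0115, 0.281]
eef_rot: [-0.01, 0.704, 0.011, 0.71]
ft_force: [0.3, 0.2, 0.9]
width: 0.084
time: 47.7
ee_pos: [0.5674, -0.1144, 0.2754]
eef_rot: [-0.008, 0.707, 0.007, 0.707]
ft_force: [0.0, -0.6, 0.7]
width: 0.0866
time: 48.1
ee_pos: [0.5188, -0.2336, 0.2752]
eef_rot: [-0.008, 0.707, 0.007, 0.707]
ft_force: [0.6, -0.9, 1.2]
width: 0.0872
cur jaw 91.2 turn 0.4 tcp [ 0.5188 -0.2336  0.2752] w 0.0872 t 48.1 F [ 0.6 -0.9  1.2]
shift mm [ -78.3  298.6 -175.2] shares [-0.652  2.489 -1.46 ] turn [ 0.0002 -0.0001  0.001 ] j7 2.02
```

View pics/ah_s.png

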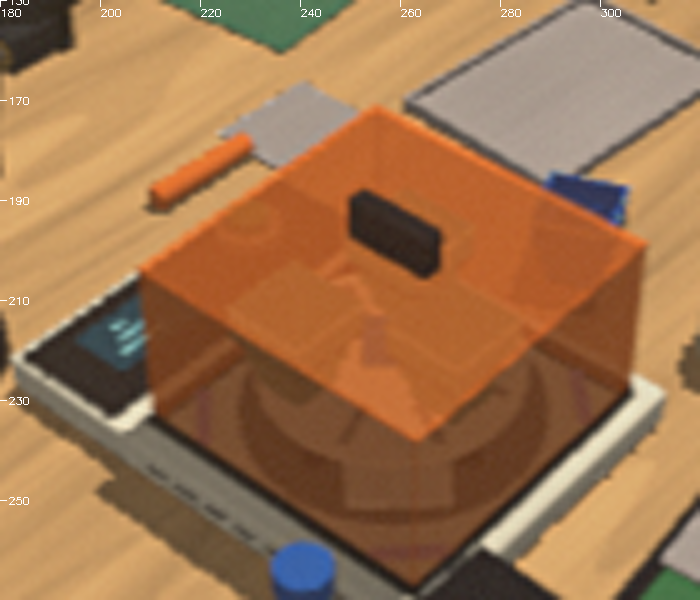

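View pics/ah_t.png

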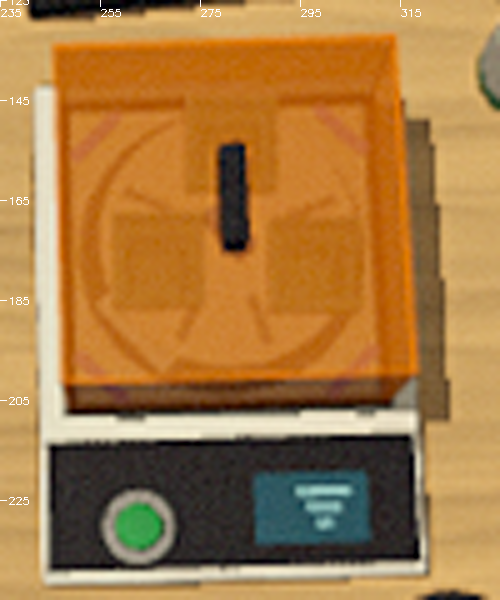

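Run:
```python
from h import *
np.set_printoptions(precision=4,suppress=True)
s=get_calibration("scene"); c=get_calibration("top")
P=np.array([onz(c,235+u/5,125+v/5,.152) for u,v in ((53,46),(397,36),(417,378),(64,386))]);print(P,P.mean(0))
d=P[1]-P[0]+P[2]-P[3];print(np.degrees(np.arctan2(d[1],d[0]))+90)
d=P[0]-P[3]+P[1]-P[2];print(np.degrees(np.arctan2(d[1],d[0])))
P=np.array([onz(s,180+u/5,150+v/5,.152) for u,v in ((138,270),(376,107),(647,243),(417,440))]);print(P,P.mean(0))
P=np.array([onz(s,180+u/5,150+v/5,.03) for u,v in ((155,415),(632,393))]);print("rim",P,P.mean(0))
P=np.array([onz(c,235+u/5,125+v/5,.182) for u,v in ((231,143),(236,250))]);print("bar",P.mean(0))
```

```text
[[ 0.7155  0.1176  0.152 ]
 [ 0.7218 -0.0877  0.152 ]
 [ 0.515  -0.0932  0.152 ]
 [ 0.5102  0.1093  0.152 ]] [0.6156 0.0115 0.152 ]
1.5580452605497896
1.9271273476968076
[[ 0.5219 -0.0974  0.152 ]
 [ 0.517   0.1056  0.152 ]
 [ 0.7192  0.1135  0.152 ]
 [ 0.7244 -0.0904  0.152 ]] [0.6206 0.0078 0.152 ]
rim [[ 0.5173 -0.0921  0.03  ]
 [ 0.7186  0.116   0.03  ]] [0.618 0.012 0.03 ]
bar [0.6147 0.0127 0.182 ]
```

The hood is seated: centre about (0.618, 0.011), yaw about 1.7°, against the unit's (0.6185, 0.0104) and 1.6°. Next, the start button, with fingers shut.

```bash
python3 -m inch '[[[-0.3,0.2,-0.2,0,0,0,1],[-0.6,0.5,-0.4,0,0,0,1],[-0.66,0.8,-0.6,0,0,0,1],[-0.66,1,-0.6,0,0,0,1],[-0.66,1,-0.6,0,0,0,1]]]' 30
python3 -m inch '[[[0,0.3,0,0,0,0,1],[0,0.6,0,0,0,0,1],[0,0.9,0,0,0,0,1],[0,1,0,0,0,0,1],[0,1,0,0,0,0,1]]]'
python3 -m inch '[[[0,0.3,0,0,0,0,1],[0,0.49,0,0,0,0,1],[0,0.49,0,0,0,0,1],[0,0.49,0,0,0,0,1]]]'
python3 - <<'E'
from h import *
plan(.440,.065,.07,91.6)
w=get_calibration("wrist"); print(w['xyz'])
s=camera("scene"); crop(s,170,90,140,120,5,"pics/ai_s.png")
E
```

```text
time: 48.7
ee_pos: [0.4432, -0.1031, 0.2024]
eef_rot: [-0.013, 0.707, 0.014, 0.707]
ft_force: [0.3, -0.6, 0.7]
width: 0.0551
time: 49.2
ee_pos: [0.4434, 0.0137, 0.2031]
eef_rot: [-0.012, 0.707, 0.012, 0.707]
ft_force: [0.1, -0.6, -0.2]
width: 0.0154
time: 49.6
ee_pos: [0.4435, 0.0694, 0.2031]
eef_rot: [-0.011, 0.707, 0.01, 0.707]
ft_force: [-0.3, -0.5, 0.1]
width: 0.0003
cur jaw 91.7 turn -0.1 tcp [0.4435 0.0694 0.2031] w 0.0003 t 49.6 F [-0.3 -0.5  0.1]
shift mm [  -3.5   -4.4 -133.1] shares [-0.029 -0.036 -1.109] turn [ 0.0001 -0.     -0.0002] j7 1.33
[0.36566589 0.06777931 0.36490368]
```

View pics/ai_s.png

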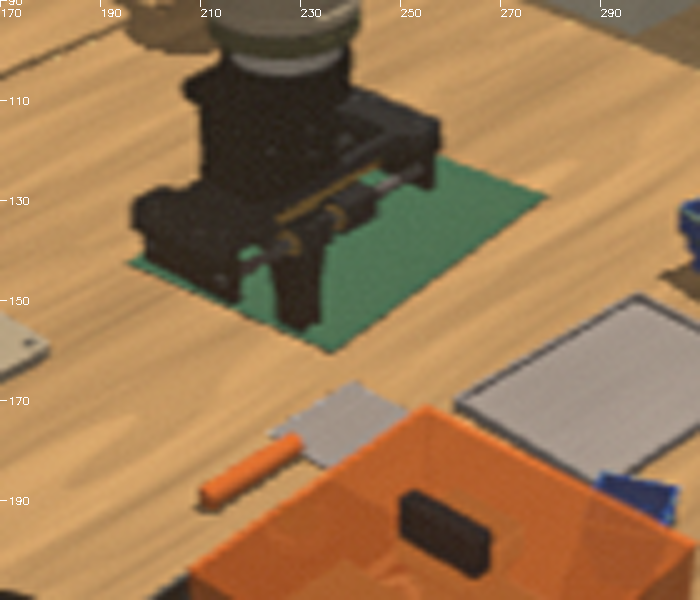

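Camera is on the -x side, clear of the hood. Descending.

```bash
python3 -m inch '[[[-0.025,-0.03,-0.3,0,0,0,1],[-0.025,-0.03,-0.6,0,0,0,1],[-0.025,-0.03,-0.9,0,0,0,1],[-0.025,-0.03,-1,0,0,0,1],[-0.025,-0.03,-1,0,0,0,1],[-0.025,-0.03,-1,0,0,0,1]]]'
python3 - <<'E'
from h import *
plan(.440,.065,.055,91.6)
w=get_calibration("wrist"); im=camera("wrist"); cv2.imwrite("pics/aj_w.png",cv2.resize(im[:,:,::-1],(768,576)))
print(proj(w,[[.440,.065,.052],[.4389,.0654,.052]])*1.5)
E
```

```text
time: 50.25
ee_pos: [0.441, 0.0666, 0.0845]
eef_rot: [-0.01, 0.707, 0.01, 0.708]
ft_force: [-0.0, -0.2, -0.3]
width: 0.001
cur jaw 91.7 turn -0.1 tcp [0.441  0.0666 0.0845] w 0.0010 t 50.2 F [-0.  -0.2 -0.3]
shift mm [ -1.   -1.6 -29.5] shares [-0.009 -0.013 -0.246] turn [-0.0001  0.0002 -0.0002] j7 1.36
[[377.83592688 328.76576717]
 [378.73836805 326.62783792]]
```

View pics/aj_w.png

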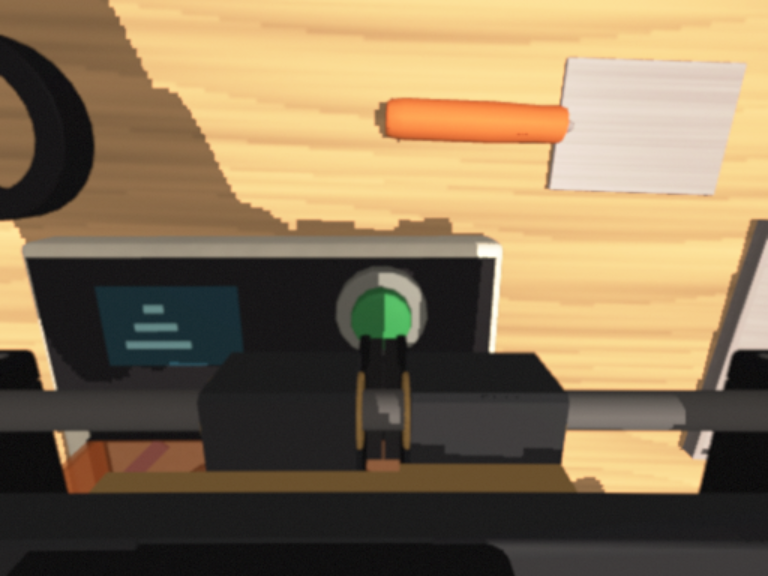

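```bash
python3 -m inch '[[[-0.03,0,-0.15,0,0,0,1],[-0.03,0,-0.22,0,0,0,1],[-0.03,0,-0.28,0,0,0,1],[-0.03,0,-0.31,0,0,0,1],[-0.03,0,-0.315,0,0,0,1],[-0.03,0,-0.315,0,0,0,1]]]'
```

```text
time: 50.9
ee_pos: [0.437, 0.0671, 0.0464]
eef_rot: [-0.01, 0.707, 0.011, 0.707]
ft_force: [-3.8, -0.6, 9.1]
width: 0.0006
```

```bash
python3 -m inch '[[[0,0,-0.008,0,0,0,1],[0,0,-0.008,0,0,0,1],[0,0,-0.008,0,0,0,1]]]'
python3 - <<'E'
from h import *
s=camera("scene"); crop(s,190,120,90,80,7,"pics/ak_s.png")
E
python3 -m inch '[[[0,0,0.2,0,0,0,1],[0,0,0.5,0,0,0,1],[0,0,1,0,0,0,1],[0,0,1,0,0,0,1]]]'
python3 -m inch '[[[0,0.1,0.3,0,0,0,1],[-0.2,0.5,0.5,0,0,0,1],[-0.2,1,0.5,0,0,0,1],[-0.2,1,0.5,0,0,0,1]]]'
python3 -m inch '[[[0,0.4,0,0,0,0,1],[0,0.8,0,0,0,0,1],[0,1,0,0,0,0,1],[0,1,0,0,0,0,1],[0,1,0,0,0,0,1]]]'
python3 - <<'E'
from h import *
s=camera("scene"); t=camera("top")
crop(s,180,150,140,120,5,"pics/al_s.png")
cv2.imwrite("pics/al_t.png",cv2.resize(t[:,:,::-1],(768,576)))
E
```

```text
time: 51.2
ee_pos: [0.4371, 0.0671, 0.0461]
eef_rot: [-0.01, 0.707, 0.011, 0.707]
ft_force: [-8.6, -2.0, 22.0]
width: 0.0002
time: 51.65
ee_pos: [0.4392, 0.0675, 0.1698]
eef_rot: [-0.01, 0.704, 0.011, 0.71]
ft_force: [1.2, -0.9, -0.8]
width: 0.0005
time: 52.05
ee_pos: [0.4116, 0.1917, 0.2255]
eef_rot: [-0.011, 0.706, 0.013, 0.708]
ft_force: [0.2, -1.5, -0.3]
width: 0.0007
time: 52.55
ee_pos: [0.4125, 0.3066, 0.224]
eef_rot: [-0.011, 0.707, 0.01, 0.707]
ft_force: [0.7, -0.6, -1.5]
width: 0.0007
```

View pics/ak_s.png

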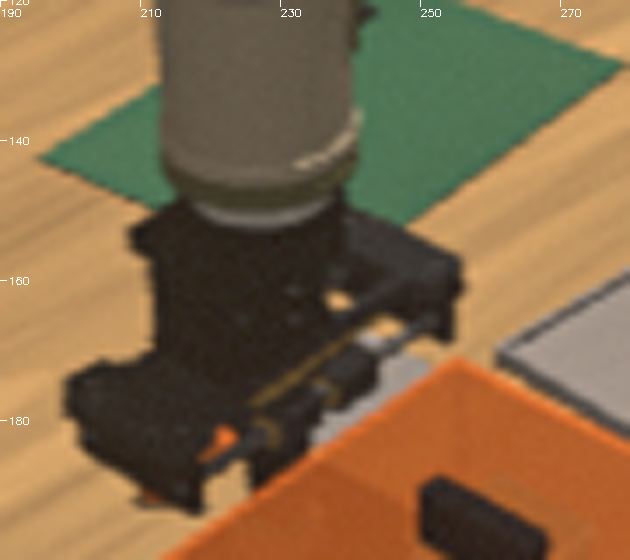

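View pics/al_s.png

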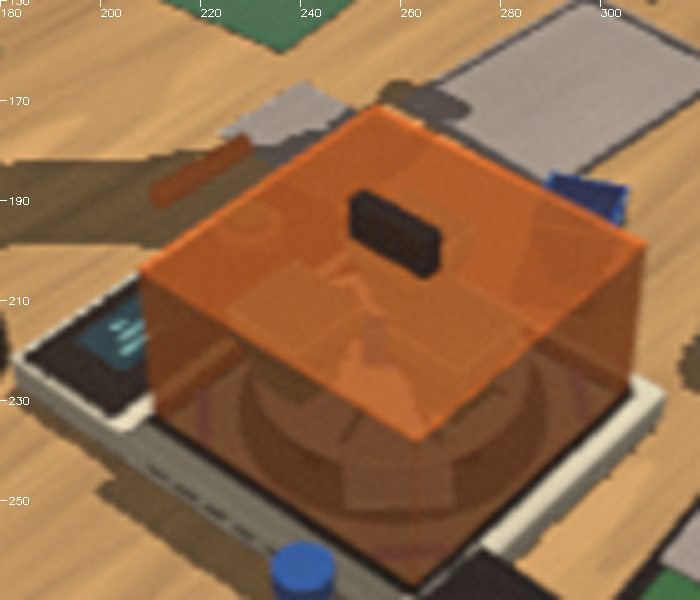

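View pics/al_t.png

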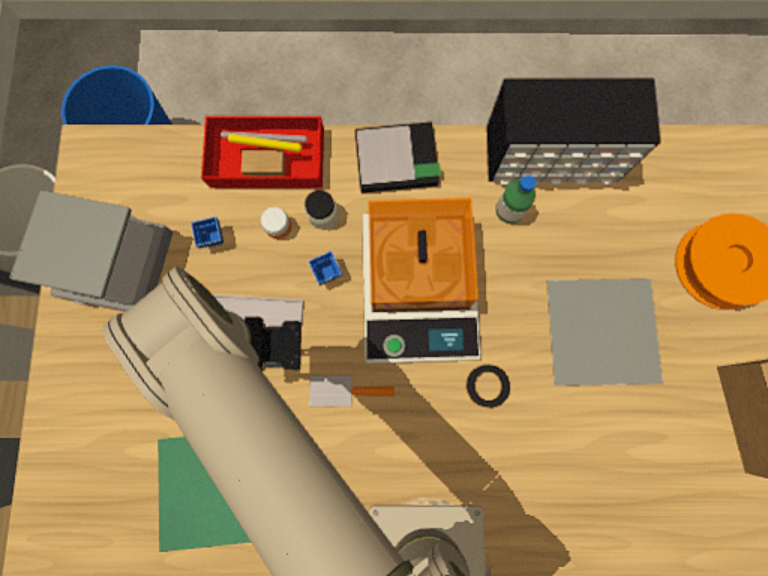

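The button bottomed out: TCP z=0.0461 (6 mm down) at 22 N, and it is up again. The hood is undisturbed and the bystanders haven't moved. Handing in.

```bash
python3 -m inch '[[[0,0,0,0,0,0,1],[0,0,0,0,0,0,1],[0,0,0,0,0,0,1]]]'
python3 - <<'E'
from h import *
close_job()
print(read_state()['time'])
E
```

```text
time: 52.95
ee_pos: [0.4127, 0.3065, 0.2246]
eef_rot: [-0.01, 0.707, 0.01, 0.707]
ft_force: [0.6, 0.1, -0.4]
width: 0.0008
the job is handed in; nothing more can be done
the job is handed in; nothing more can be done
```

I finished every step of the job and handed it in at about 53 s of the 200 s allowed. `close_job()` gives no verdict, so what follows is from my own last checks.

- **Hood to mat:** I parked the hood on the mat and let go. It was later knocked about 3–4 cm aside, so I measured it again before gripping it a second time.
- **Stand:** I turned it +33° on the turntable, lifting it only about 1 mm, then lowered it onto its four feet. It took the load about 8 mm lower than when it was rocking. The grip bar is about 3 mm from the turntable axis.
- **Pots:** There were three: one single and two nested. All stand upright on the stand, with their centres about 43–59 mm from its axis and roughly 20 mm or more between neighbours.
- **Hood back on the gasket:** Its centre measured about (0.618, 0.010) m against the unit's (0.6185, 0.0104) m. Its yaw is 1.6–1.9° against the unit's 1.6°.
- **Start button:** I pressed it to its stop (fingertip at z = 0.046 m, 22 N). It looked up again in the last top view.
- **Other things on the bench:** Nothing else looked moved in the last top view.

**Where checks disagreed:** The top, scene and wrist cameras put the hood's centre 2–5 mm apart, which is within the 10 mm tolerance. An early scene-camera reading of the last pot was about 14 mm out because I had picked the wrong corners; the wrist view settled it. I judged the stand's height and levelness from contact force and pictures, and did not measure them directly.

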